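Get the back roll of tape off the full hook

ROBOT

A 6-joint arm with a two-finger parallel gripper is mounted at the origin on the work surface. World frame = base frame: x ahead of the robot, y to its left, z up, the work surface at z = 0. Lengths are in m, angles in rad, forces in N, time in s.
With the tool pointing down it reaches from about 0.35 to 0.975 m from the base axis. Payload 4.9 kg.
Tool frame: the origin (TCP) lies at the very end of the fingers, on their centre line; the grasp point (between the pads) lies 19 mm behind it (ctrl.pinch_z is the distance from the TCP to the grasp point, in m); z points along the fingers, y is the direction in which the jaws open and shut (so a half turn about z gives the same grasp; the last joint's range is limited). The gripper opens to 85 mm and grips with 20 to 120 N. Pads are 22 mm wide; open, the fingers measure 114 mm over their backs; the gripper's body (76 mm by 85 mm) begins 54 mm behind the grasp point. The pads swing forward as they close: fully open they stand 13 mm farther back than shut.
Start: joints at [-1.341, 0.053, 1.613, -0, 1.476, -0.119], TCP at [0.214, -0.587, 0.231] pointing down, gripper open.
Joint ranges: [-3.01, 3.01], [-1.01, 2.22], [0.06, 2.58], [-1.02, 4.17], [0.09, 2.62], [-3.14, 3.14]. Speed limits (rad/s): [2.57, 2.57, 3.14, 3.14, 3.14, 3.14].

INTERFACE

Orientations are given as a rotation vector (axis times angle).
In Python, from station import ctrl gives the robot as it stands.
- The arm moves only by the tool carry_out, never from a script. Its argument "series" is a list of rows, each a list of 7 numbers: the shift along the world's x, y, z each as a share of 0.025 m, from -1 to 1, then the turn, a rotation vector about the world's x, y, z each as a share of 0.1 rad, from -1 to 1, then the opening, from 0 (shut) to 1 (fully open). A call has 1 to 12 rows; each row shifts and turns the commanded pose from where the row before left it; what a row does not reach is not made up. A row lasts 1/10 s, in which the tool goes at most 50 mm and 8.59 degrees, less where a joint would pass 70% of its speed; a pose out of reach is approached as far as the arm can. A call with a number of a shift or a turn outside -1 to 1 is refused whole. A call with a gripper value outside its range is refused whole. The fingers move at their own pace and stop on an object; "grip_force" is the grip in N (left out, the last holds). Time passes only in rows, so rows that do not move let the fingers close. It gives the time, the measured TCP pose, the force and the opening at its end, in the units of the state.
- ctrl.get_obs(): the state, without advancing time (a new reading comes with each control period).
- ctrl.get_image(name): name is "scene" or "top" or "wrist"; returns a dict with "frame" (420x560x3 uint8, blue, green, red), "fx", "fy", "cx", "cy" (pixels), "R" (3x3) and "t" (3): a world point X has camera coordinates R X + t; the wrist camera has in their place "hand_eye" (4x4, takes a point from camera to tool coordinates, whose origin is the TCP and whose axes are the flange's). Camera axes: x right, y down, z forward; pixel columns grow to the right and rows downward; lengths in m; the calibration is good to about 2 mm. A picture is of the moment at which its call begins: read the wrist's pose just before it. There is no depth.
- ctrl.finish_job(): hands the job in, once; it reports no verdict.
Trained networks look in a picture, given as the dict that the camera call returned (one of the last four; its "shot" number tells which), for a name from the list of things; names that differ only in an ending like _2 or _b are one class to them, and where a whole thing is asked for, a point or a joint stands for the part that bears it (a point fixed in the world has none). Each returns a list of dicts, best first, with "p" (0 to 1); they miss things now and then, are a little off and sometimes report something else, mostly with a low value. They report only what shows in the picture. A call takes as long as a camera call. They do not tell look-alikes from the thing itself.
- ctrl.trace(picture, name): "mask" (420x560 bool, what is visible of it) and "rect" ([left, top, width, height] as shares, 0 to 1, of the picture: columns of its width, rows of its height, round what is visible of it).
- ctrl.mark_of(picture, name): "position" ([column, row] as shares, 0 to 1, of the picture: columns of its width, rows of its height: a listed point, or the origin of a listed thing).
The state is a dict: "t": time; "q": joint angles; "dq": joint speeds; "effort": joint torques, N m; "tool_pos": TCP position; "tool_rot": TCP orientation; "contact_force": force on the tool from outside, world axes, zero at the start; "wrist_torque": the same for the moment, N m; "opening": finger opening in m.
Only numpy, scipy, OpenCV 4.12 (cv2) and the standard library are available. Lean on these libraries where they do the work, as an engineer would, in place of code of your own. Each camera call takes 0.05 s, during which the arm holds its last target.

TASK

I need the roll of tape at the back of the full hook: take the two rolls in front of it off one at a time, front one first, hang each on the empty hook and push it back along the bar until it bears firmly on the board (the second one on the roll already there), holding that push at about 8 N for a full second so that they sit tight, and let it go there. Then take the back roll and stand it in the wooden cradle, resting on both chocks, and let it go. Be gentle: never load either hook stand or the cradle with 20 N or more, and leave the glue bottle, screwdriver and steel pot where they are.

Things in the scene. Friction and masses are not known exactly. Their poses are not given: they have to be found in the camera images.
- front_roll_centre (a point): A paper tape roll (ring 62 mm across, 36 mm wide, 26 mm bore, about 90 g, same as the other two): point at its centre. Its x axis is the axis of the bore. Stiff enough to be gripped across its diameter. At the start it is the outermost of three on the full hook, nearest the upturned end.
- middle_roll_centre (a point): A paper tape roll (ring 62 mm across, 36 mm wide, 26 mm bore, about 90 g, same as the other two): point at its centre. Its x axis is the axis of the bore. Stiff enough to be gripped across its diameter. At the start it hangs second on the full hook.
- rear_roll_centre (a point): A paper tape roll (ring 62 mm across, 36 mm wide, 26 mm bore, about 90 g, same as the other two): point at its centre. Its x axis is the axis of the bore. Stiff enough to be gripped across its diameter. At the start it hangs last on the full hook, next to the board; there are gaps of only 1 to 3 mm between the rolls.
- full_hook_root (a point): The full hook: point at the nominal face of its pegboard strip, on the bar's axis, 135 mm above the bench. x points level into the board, away from the hook's tip; z up. The level steel bar, 6 mm thick, runs to local x = -124 mm and turns straight up there (end 6 mm thick, top 16 mm above the axis). A hanging roll's centre is 10 mm below the axis.
- spare_hook_root (a point): The empty hook, same shape: point at the nominal face of its pegboard strip, on the bar's axis, 135 mm above the bench. x points level into the board, away from the hook's tip; z up. The level steel bar, 6 mm thick, runs to local x = -124 mm and turns straight up there (end 6 mm thick, top 16 mm above the axis). A hanging roll's centre is 10 mm below the axis.
- full: Stand of the full hook, fixed (the wire hooks give up or down about 1 mm per 3 N, not along the bar): origin on the bench below the hook root, same axes. To slide off level over the upturned end a roll must be lifted about 16.5 mm from where it hangs (at 20 mm the bore meets the bar from below); it is clear when its centre is beyond x = -150 mm. The foot under the hook is 60 mm wide, 18 mm high, 130 mm long.
- spare: Stand of the empty hook, fixed, same shape as the full one: origin on the bench below the hook root, same axes. If its strip were at the nominal face, a roll home against it would have its centre at x = -18 mm and the next at -54 mm; see spare_board. Dragging a roll along the bar under load costs a few N of friction, which is not the push on the board.
- spare_board: Pegboard back of the empty hook's stand, 56 mm wide, top 25 mm above the bar; origin as that stand. Its front strip sits on spacers, jammed, its face anywhere from x = 0 to -8 mm, other each time; poses do not tell which. Hitting it is stiff: 1 to 2 mm too far passes 20 N, and feeling lags, so come up to it at 5 mm/s. The full hook's strip is at x = 0.
- cradle_seat (a point): Wooden cradle: the point where a seated roll's centre lies, 45.5 mm above the bench. x: axis of the seated roll's bore, z up. Cheeks with tops 36 mm above the bench, inner faces at x = -22 and 22 mm, outer at 32. Between them chocks at y = -24 to -16 and 16 to 24 mm, tops 19 mm above the bench, carry the roll. Base 70 by 74 mm, 12 mm high. Fixed.
- cradle: The cradle: origin on the bench below the seat point, same axes. It stands on a soft rubber pad and gives about 1 mm downwards per 5 N.
- glue: White glue bottle, 40 mm wide, 110 mm tall, standing; origin under its base. Bystander.
- driver: Screwdriver lying on the bench; origin under its middle. Bystander.
- pot: Small open steel pot, 56 mm wide, 60 mm tall; origin under its base. Bystander.
There are look-alikes about, which are no part of the job. Leave any green look-alike of the part that bears rear_roll_centre alone.

How it is judged:
On the way, in this order (a step that is already met when the one before it is completed fails the run):
1. the front roll is on the empty hook and is pushed against its board with over 3 N for 0.5 s (contact force between front_roll and spare_board above 3 N and x of front_roll_centre in the frame of spare_hook_root between -0.029 and -0.015 m and y of front_roll_centre in the frame of spare_hook_root between -0.012 and 0.012 m and z of front_roll_centre in the frame of spare_hook_root between -0.016 and 0.012 m), for 0.5 s.
2. the middle roll is on the empty hook too and is pushed against the front roll with over 3 N for 0.5 s (contact force between middle_roll and front_roll above 3 N and x of middle_roll_centre in the frame of spare_hook_root between -0.066 and -0.05 m and y of middle_roll_centre in the frame of spare_hook_root between -0.012 and 0.012 m and z of middle_roll_centre in the frame of spare_hook_root between -0.016 and 0.012 m), for 0.5 s.
3. the rear roll stands in the cradle (x of rear_roll_centre in the frame of cradle_seat between -0.006 and 0.006 m and y of rear_roll_centre in the frame of cradle_seat between -0.004 and 0.004 m and z of rear_roll_centre in the frame of cradle_seat between -0.004 and 0.003 m and angle between the x axis of rear_roll_centre and the x axis of cradle_seat, either way round below 0.2 rad), for 0.2 s.
At the end, for the whole second after the job is handed in: Front and middle rolls hang on the empty hook (8 mm sideways, 4-15 mm below the bar axis, 15-30 and 50-68 mm from the root, under 40 mm apart); rear roll sits in the cradle (within 6 mm along, 4 mm across, -4/+3 mm in height, 0.2 rad); all released, at rest (all of step 3 and x of front_roll_centre in the frame of spare_hook_root between -0.03 and -0.015 m and y of front_roll_centre in the frame of spare_hook_root between -0.008 and 0.008 m and z of front_roll_centre in the frame of spare_hook_root between -0.015 and -0.004 m and x of middle_roll_centre in the frame of spare_hook_root between -0.068 and -0.05 m and y of middle_roll_centre in the frame of spare_hook_root between -0.008 and 0.008 m and z of middle_roll_centre in the frame of spare_hook_root between -0.015 and -0.004 m and distance between front_roll_centre and middle_roll_centre below 0.04 m and linear speed of each of front_roll, middle_roll, rear_roll below 0.02 m/s); the robot touches nothing.
It fails at once if the full hook's stand is loaded with 20 N or more (contact force between full and anything else above 20 N).
It fails at once if the empty hook's stand is loaded with 20 N or more (contact force between spare and anything else above 20 N).
It fails at once if the cradle is loaded with 20 N or more (contact force between cradle and anything else above 20 N).
It fails at once if the glue bottle, screwdriver or steel pot is moved more than 20 mm (distance of any of glue, driver, pot from where it was at the start of the episode above 0.02 m).
It also fails if it takes over 72 s, if anything falls off the work surface, if the arm or the gripper's body presses on something with over 40 N, if the wrist force passes 120 N, or if a joint passes its speed limit or range.

## Working session

There is one attempt and no reset: what is moved stays moved. The work goes in short steps, Python scripts to look and compute and a tool call to move; the robot and the scene stay as the last step left them, time stands still between calls to the robot, and variables do not carry over. Pictures are saved under pics/ and viewed, and the job is handed in when it is done.

Besides the shell and the picture viewer there is one more tool, called after "Call:" as name([rows], argument=value, ...), one row to a line, values as JSON. carry_out: Moves the arm, as the interface text tells. Shift numbers are shares of 0.025 m and turn numbers shares of 0.1 rad, none past 1 either way. Its arguments: {"type":"object","properties":{"series":{"type":"array"},"grip_force":{"type":"number"}},"required":["series"]}

```bash
mkdir -p pics; ls; cat > h.py <<'E'
import numpy as np, cv2
from station import ctrl
from scipy.spatial.transform import Rotation as R
E
python3 - <<'E'
from h import *
o=ctrl.get_obs()
for k,v in o.items(): print(k,np.round(v,3))
print(ctrl.pinch_z)
for n in ("scene","top"):
    p=ctrl.get_image(n); cv2.imwrite(f"pics/{n}0.png",p["frame"])
    print(n,p["fx"],p["fy"],p["cx"],p["cy"],np.round(p["R"],4).tolist(),np.round(p["t"],4).tolist())
    for nm in ["front_roll_centre","middle_roll_centre","rear_roll_centre","full_hook_root","spare_hook_root","full","spare","spare_board","cradle_seat","cradle","glue","driver","pot"]:
        print(nm,[(round(d["p"],2),(np.round(np.array(d["position"])*[560,420],1)).tolist()) for d in ctrl.mark_of(p,nm)[:4]])
E
```

```text
pics
t 0.0
q [-1.341  0.053  1.614  0.     1.476 -0.119]
dq [-0.     0.002 -0.     0.002 -0.001  0.002]
effort [-1.0000e-03 -3.9368e+01 -3.7018e+01 -0.0000e+00  7.0000e-03  0.0000e+00]
tool_pos [ 0.213 -0.587  0.23 ]
tool_rot [-3.092 -0.545  0.   ]
contact_force [0.256 0.027 0.097]
wrist_torque [-0.007  0.011 -0.004]
opening 0.085
0.0187
scene 386.4546652292099 386.4546652292099 277.0790627862788 213.1317599461326 [[-0.6444, 0.7646, 0.0138], [0.4617, 0.4034, -0.79], [-0.6096, -0.5027, -0.6129]] [0.3589, -0.2146, 1.2978]
front_roll_centre [(0.8, [360.6, 226.5])]
middle_roll_centre [(0.91, [351.5, 241.5]), (0.16, [308.2, 213.3])]
rear_roll_centre [(0.98, [359.3, 366.3]), (0.91, [270.3, 320.5]), (0.86, [391.3, 309.1]), (0.77, [338.7, 250.5])]
full_hook_root [(0.87, [336.2, 255.9])]
spare_hook_root []
full [(0.81, [330.8, 300.8])]
spare [(0.65, [306.8, 196.8]), (0.59, [183.5, 210.8])]
spare_board [(0.93, [186.9, 212.3])]
cradle_seat [(0.66, [306.4, 197.3])]
cradle [(0.86, [306.7, 213.0])]
glue [(0.63, [395.2, 253.8]), (0.34, [305.8, 195.9])]
driver [(0.52, [226.3, 172.4])]
pot [(0.58, [2
[... 182 characters left out ...]
34, 0.5966, 0.9019]
front_roll_centre [(0.96, [186.3, 212.9])]
middle_roll_centre [(0.68, [173.5, 267.0]), (0.59, [183.4, 187.1])]
rear_roll_centre [(0.95, [138.6, 130.6]), (0.83, [239.5, 177.6]), (0.8, [144.7, 185.9]), (0.78, [184.1, 170.1])]
full_hook_root [(0.95, [186.4, 163.0])]
spare_hook_root [(0.86, [401.5, 159.8]), (0.32, [184.3, 174.2])]
full [(0.78, [194.7, 176.6])]
spare [(0.73, [388.6, 178.2]), (0.62, [390.0, 176.7]), (0.4, [182.8, 161.4])]
spare_board [(0.9, [389.6, 177.2])]
cradle_seat [(0.95, [283.8, 261.5]), (0.67, [282.8, 159.2]), (0.35, [175.0, 261.8])]
cradle [(0.96, [283.6, 267.6])]
glue [(0.91, [175.9, 266.4])]
driver [(0.59, [417.5, 267.7])]
pot [(0.78, [281.7, 158.9])]
```

View pics/scene0.png

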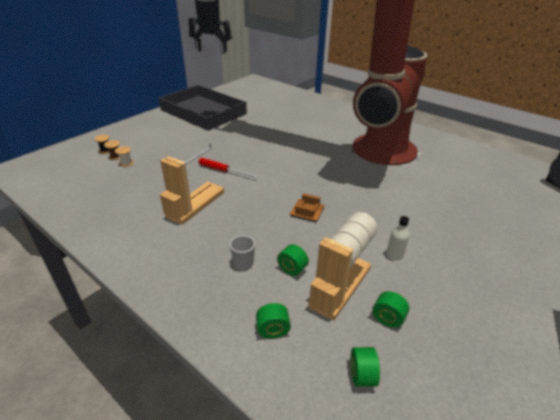

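View pics/top0.png

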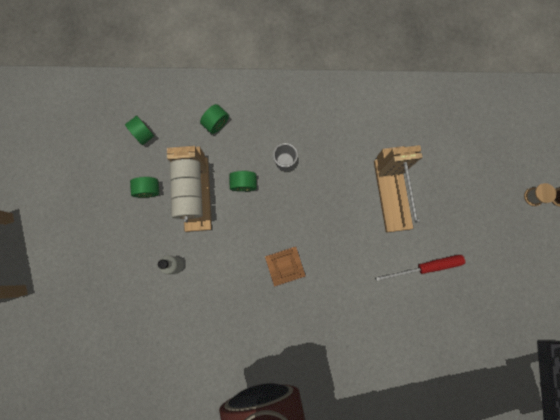

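Three white rolls hang on the left-hand hook (top view about 186,208 / 185,187 / 184,170). The four green rolls at (138,130), (214,119), (145,186) and (240,180) are the look-alikes. The empty hook is at (400,155), the cradle at (284,265).

```bash
cat >> h.py <<'E'
def ray(p,uv):
    d=np.array([(uv[0]-p["cx"])/p["fx"],(uv[1]-p["cy"])/p["fy"],1.0])
    if "hand_eye" in p:
        T=p["_T"]@p["hand_eye"]; return T[:3,3],T[:3,:3]@d
    Rm=np.array(p["R"]);t=np.array(p["t"]); return -Rm.T@t,Rm.T@d
def atz(p,uv,z):
    c,d=ray(p,uv); return c+d*(z-c[2])/d[2]
def proj(p,X):
    X=np.atleast_2d(X)
    if "hand_eye" in p:
        T=np.linalg.inv(p["_T"]@p["hand_eye"]); C=X@T[:3,:3].T+T[:3,3]
    else: C=X@np.array(p["R"]).T+np.array(p["t"])
    return np.c_[C[:,0]/C[:,2]*p["fx"]+p["cx"],C[:,1]/C[:,2]*p["fy"]+p["cy"]]
def tcpT():
    o=ctrl.get_obs(); T=np.eye(4); T[:3,:3]=R.from_rotvec(o["tool_rot"]).as_matrix(); T[:3,3]=o["tool_pos"]; return T,o
def shot(n):
    T,o=tcpT(); p=ctrl.get_image(n)
    if n=="wrist": p["_T"]=T; p["hand_eye"]=np.array(p["hand_eye"])
    return p
Z={"front_roll_centre":.125,"middle_roll_centre":.125,"rear_roll_centre":.125,"full_hook_root":.135,"spare_hook_root":.135,"full":0,"spare":0,"spare_board":0,"cradle_seat":.0455,"cradle":0,"glue":0,"driver":0,"pot":0}
def marks(p,names=Z,k=3):
    for nm in names:
        print(nm,[(round(d["p"],2),np.round(np.array(d["position"])*[560,420],1).tolist(),np.round(atz(p,np.array(d["position"])*[560,420],Z[nm])[:2],4).tolist()) for d in ctrl.mark_of(p,nm)[:k]])
def state():
    T,o=tcpT(); print("t",round(o["t"],2),"tcp",np.round(o["tool_pos"],4),"z",np.round(T[:3,2],3),"y",np.round(T[:3,1],4),"F",np.round(o["contact_force"],2),"M",np.round(o["wrist_torque"],3),"op",round(float(o["opening"]),4),"q",np.round(o["q"],2))
E
python3 - <<'E'
from h import *
state()
p=shot("top"); marks(p)
q=shot("scene"); marks(q)
w=shot("wrist"); print(w["fx"],w["cx"],w["cy"],np.round(w["hand_eye"],3).tolist()); cv2.imwrite("pics/w0.png",w["frame"])
E
```

```text
t 1.4 tcp [ 0.2136 -0.5874  0.2313] z [-0. -0. -1.] y [ 0.3417 -0.9398 -0.    ] F [-0.2  -0.8   0.38] M [0.013 0.043 0.054] op 0.0855 q [-1.34  0.05  1.61 -0.    1.48 -0.12]
front_roll_centre [(0.74, [187.9, 211.7], [0.5541, 0.2114]), (0.6, [186.1, 187.3], [0.6043, 0.2178])]
middle_roll_centre [(0.72, [184.9, 189.0], [0.6007, 0.22]), (0.3, [175.4, 265.0], [0.447, 0.2304])]
rear_roll_centre [(0.87, [237.2, 178.8], [0.6238, 0.1138]), (0.84, [215.5, 118.8], [0.7521, 0.1639]), (0.84, [139.6, 132.4], [0.7199, 0.3217])]
full_hook_root [(0.63, [182.8, 160.6], [0.6578, 0.2253])]
spare_hook_root [(0.73, [403.1, 162.3], [0.6615, -0.2235])]
full [(0.59, [195.2, 180.5], [0.6461, 0.2253])]
spare [(0.81, [387.5, 172.7], [0.6723, -0.2251])]
spare_board [(0.56, [389.9, 177.2], [0.6616, -0.2303])]
cradle_seat [(0.84, [284.0, 264.0], [0.455, 0.0147])]
cradle []
glue [(0.57, [175.0, 266.5], [0.4462, 0.2609])]
driver [(0.77, [419.6, 268.8], [0.4511, -0.2913]), (0.56, [286.8, 159.9], [0.6995, 0.0114]), (0.16, [184.8, 173.8], [0.6619, 0.2506])]
pot [(0.62, [285.2, 160.1], [0.6989, 0.0151])]
front_roll_cen
[... 484 characters left out ...]
0.2285]), (0.16, [184.3, 215.6], [0.7679, -0.0703])]
full [(0.84, [331.5, 301.5], [0.6549, 0.2271]), (0.27, [352.7, 239.6], [0.4634, 0.1603])]
spare [(0.9, [184.3, 212.6], [0.6616, -0.2288]), (0.72, [242.8, 261.9], [0.6916, 0.0126])]
spare_board [(0.78, [187.0, 211.5], [0.654, -0.2272])]
cradle_seat [(0.66, [307.4, 194.2], [0.4359, 0.0001])]
cradle [(0.64, [309.3, 211.7], [0.4431, 0.0152]), (0.63, [362.0, 230.1], [0.4174, 0.1592])]
glue [(0.6, [393.3, 252.5], [0.44, 0.2558])]
driver []
pot [(0.79, [241.9, 260.0], [0.6885, 0.0067])]
309.61941376628624 275.44377938171874 208.14308462405324 [[0.0, -0.953, -0.303, 0.078], [1.0, 0.0, -0.0, 0.0], [0.0, -0.303, 0.953, -0.142], [0.0, 0.0, 0.0, 1.0]]
```

View pics/w0.png

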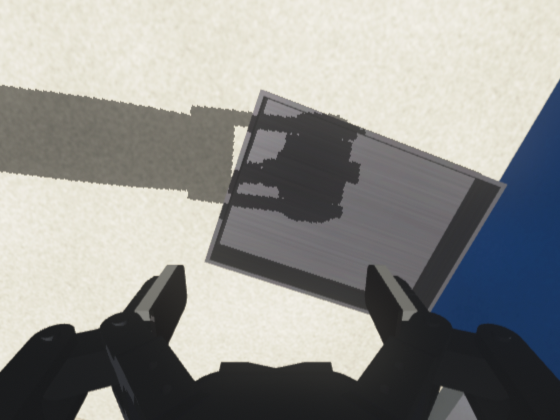

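Call:
carry_out([
  [0.96,0.88,0.25,0,0,-0.1,1],
  [0.96,0.88,0.25,0,0,-0.1,1],
  [0.96,0.88,0.25,0,0,-0.1,1],
  [0.96,0.88,0.25,0,0,-0.1,1],
  [0.96,0.88,0.25,0,0,-0.1,1],
  [0.96,0.88,0.25,0,0,-0.1,1],
  [0.96,0.88,0.25,0,0,-0.1,1],
  [0.96,0.88,0.25,0,0,-0.1,1],
  [0.96,0.88,0.25,0,0,-0.1,1],
  [0.96,0.88,0.25,0,0,-0.1,1],
  [0.96,0.88,0.25,0,0,-0.1,1],
  [0.96,0.88,0.25,0,0,-0.1,1],
])

```text
t: 4.05
tool_pos: [0.5025, -0.3223, 0.3067]
tool_rot: [3.121, 0.358, 0.0]
contact_force: [-0.1, -0.7, 0.4]
opening: 0.0854
```

Call:
carry_out([
  [0.96,0.88,0.25,0,0,0,1],
  [0.96,0.88,0.25,0,0,0,1],
  [0.96,0.88,0.25,0,0,0,1],
  [0.96,0.88,0.25,0,0,0,1],
  [0,0,0,0,0,0,1],
  [0,0,0,0,0,0,1],
  [0,0,0,0,0,0,1],
])

```text
t: 4.75
tool_pos: [0.597, -0.2359, 0.3309]
tool_rot: [-3.121, -0.357, 0.001]
contact_force: [-0.3, 0.1, -0.3]
opening: 0.0853
```

```bash
python3 - <<'E'
from h import *
state()
w=shot("wrist"); cv2.imwrite("pics/w1.png",w["frame"]); np.save("w1.npy",w,allow_pickle=True)
marks(w,["spare_hook_root","spare","spare_board"])
E
```

```text
t 4.75 tcp [ 0.597  -0.2359  0.3309] z [-0.001 -0.    -1.   ] y [ 2.260e-01 -9.741e-01 -2.000e-04] F [-0.28  0.14 -0.35] M [-0.011 -0.032  0.011] op 0.0853 q [-0.49  0.05  1.45 -0.    1.64  0.85]
spare_hook_root [(0.89, [278.3, 119.3], [0.6639, -0.2237])]
spare [(0.85, [278.8, 117.0], [0.6636, -0.2257])]
spare_board [(0.86, [278.3, 117.3], [0.6631, -0.2251])]
```

View pics/w1.png

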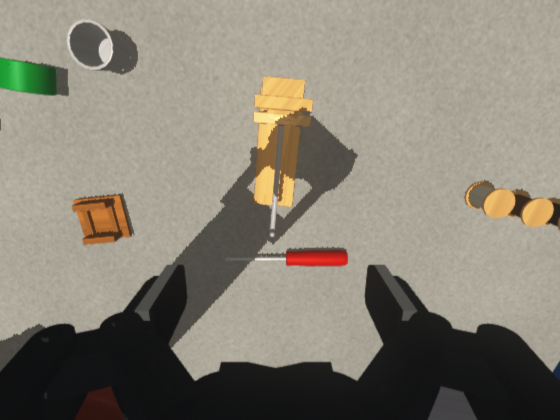

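```bash
python3 - <<'E'
from h import *
w=np.load("w1.npy",allow_pickle=True).item()
c=w["frame"][70:250,225:345]; cv2.imwrite("pics/c1.png",cv2.resize(c,None,fx=5*.66,fy=5*.66,interpolation=cv2.INTER_CUBIC))
for uv in [(280,123),(272,235),(272.5,230)]: print(uv,atz(w,uv,.135),atz(w,uv,.151),atz(w,uv,.16))
E
```

```text
(280, 123) [ 0.6606825  -0.22626378  0.135     ] [ 0.66126176 -0.22590204  0.151     ] [ 0.66158759 -0.22569856  0.16      ]
(272, 235) [ 0.5347441  -0.24644486  0.135     ] [ 0.54129089 -0.24512684  0.151     ] [ 0.54497346 -0.24438546  0.16      ]
(272.5, 230) [ 0.54103821 -0.24560527  0.135     ] [ 0.54728676 -0.24432704  0.151     ] [ 0.55080157 -0.24360804  0.16      ]
```

View pics/c1.png

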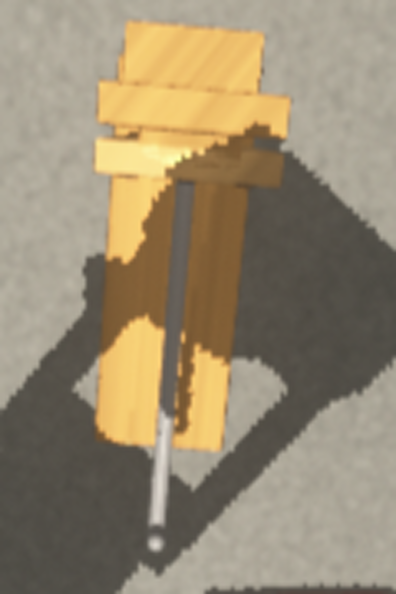

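```bash
python3 - <<'E'
from h import *
w=np.load("w1.npy",allow_pickle=True).item()
f=lambda x,y:(x/3.3+225-.35,y/3.3+70-.35)
tip=atz(w,f(155,543),.151)
a=atz(w,f(183,187),.138); b=atz(w,f(159,515),.138); yaw=np.arctan2(*(a-b)[1::-1]); print("tip",tip,"yaw",yaw)
l=atz(w,f(95,175),.16); r=atz(w,f(281,187),.16); print("strip front",l,r,"yaw",np.arctan2(*(l-r)[1::-1])-np.pi/2, np.linalg.norm(l-r))
sl,sr=atz(w,f(97,81),.16),atz(w,f(290,97),.16); print("slab back",sl,sr,np.arctan2(*(sl-sr)[1::-1])-np.pi/2,np.linalg.norm(sl-sr))
fl,fr=atz(w,f(96,437),.018),atz(w,f(222,450),.018); print("foot front",fl,fr,np.arctan2(*(fl-fr)[1::-1])-np.pi/2,np.linalg.norm(fl-fr))
d=np.array([np.cos(yaw),np.sin(yaw),0])
for L in (.124,.121): print("root",L,tip+d*L)
root=(tip+d*.124); root[2]=.135
for X in (l,r,sl,sr,fl,fr): print(np.round((X-root)@np.c_[d,[-d[1],d[0],0],[0,0,1]],4))
print("TCP px",proj(w,w["_T"][:3,3]),proj(w,w["_T"][:3,3]-w["_T"][:3,2]*.0187))
p=shot("top"); np.save("t1.npy",p,allow_pickle=True); cv2.imwrite("pics/t1.png",cv2.resize(p["frame"][130:250,340:460],None,fx=5,fy=5,interpolation=cv2.INTER_CUBIC))
for L in (0,-.124): print(proj(p,root+d*L))
E
```

```text
tip [ 0.54214302 -0.2444947   0.151     ] yaw 0.1574373668629668
strip front [ 0.65602236 -0.20042402  0.16      ] [ 0.6651377  -0.25479527  0.16      ] yaw 0.16610532914101261 0.05513004174186215
slab back [ 0.681671  -0.1956319  0.16     ] [ 0.6900364  -0.25080625  0.16      ] 0.15047156703296616 0.055804909312011895
foot front [ 0.53360838 -0.21669611  0.018     ] [ 0.54072056 -0.27519208  0.018     ] 0.12099032942316001 0.05892674867013623
root 0.124 [ 0.66460943 -0.22505302  0.151     ]
root 0.121 [ 0.66164653 -0.22552338  0.151     ]
[-0.0046  0.0257  0.025 ]
[-0.0041 -0.0295  0.025 ]
[0.0215 0.0264 0.025 ]
[ 0.0211 -0.0294  0.025 ]
[-0.1281  0.0288 -0.117 ]
[-0.1302 -0.0301 -0.117 ]
TCP px [[274.89721782 268.85273761]] [[274.82071887 288.97789445]]
[[403.81214085 160.81709478]]
[[415.68456899 220.7786099 ]]
```

View pics/t1.png

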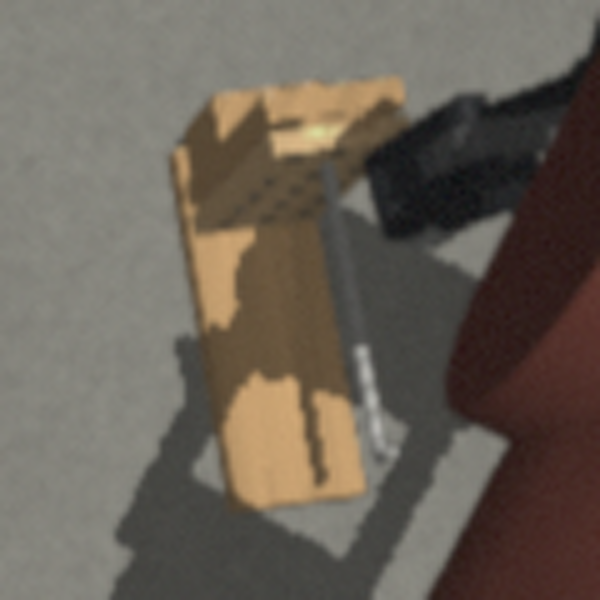

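Call:
carry_out([
  [0,1,0,0,0,-0.1,1],
  [0,1,0,0,0,-0.1,1],
  [0,1,0,0,0,-0.1,1],
  [0,1,0,0,0,-0.1,1],
  [0,1,0,0,0,-0.1,1],
  [0,1,0,0,0,-0.1,1],
  [0,1,0,0,0,-0.1,1],
  [0,1,0,0,0,-0.1,1],
  [0,1,0,0,0,-0.1,1],
  [-0.5,0.5,0,0,0,-0.1,1],
  [-0.5,0,0,0,0,0,1],
  [0,0,0,0,0,0,1],
])

```text
t: 6.2
tool_pos: [0.5713, 0.0016, 0.3318]
tool_rot: [3.134, 0.202, 0.001]
contact_force: [0.2, -0.3, 0.4]
opening: 0.0856
```

```bash
python3 - <<'E'
from h import *
state()
w=shot("wrist"); cv2.imwrite("pics/w2.png",w["frame"]); np.save("w2.npy",w,allow_pickle=True)
marks(w,["cradle_seat","cradle"])
E
```

```text
t 6.2 tcp [0.5713 0.0016 0.3318] z [ 0.    -0.001 -1.   ] y [ 1.282e-01 -9.917e-01  8.000e-04] F [ 0.23 -0.29  0.36] M [-0.013 -0.012 -0.054] op 0.0856 q [-0.13 -0.12  1.61 -0.    1.64  1.32]
cradle_seat [(0.95, [259.9, 247.5], [0.4486, 0.009]), (0.68, [106.7, 214.5], [0.4723, 0.2368])]
cradle [(0.75, [257.6, 231.9], [0.4548, 0.0156]), (0.36, [89.9, 165.1], [0.5315, 0.2835]), (0.18, [67.6, 74.4], [0.658, 0.3081])]
```

View pics/w2.png

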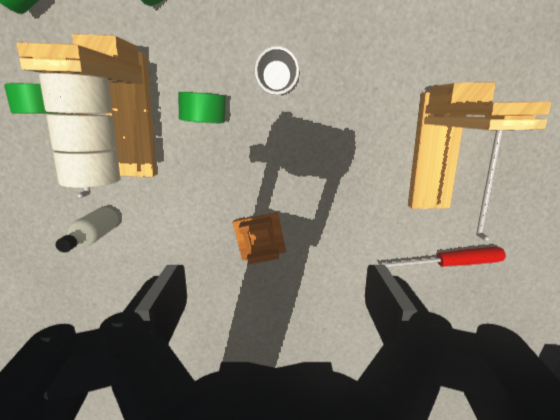

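Call:
carry_out([
  [0.5,1,0,0,0,0,1],
  [0.5,1,0,0,0,0,1],
  [0,1,0,0,0,0,1],
  [0,1,0,0,0,0,1],
  [0,1,0,0,0,0,1],
  [0,1,0,0,0,0,1],
  [0,1,0,0,0,0,1],
  [0,1,0,0,0,0,1],
  [0,0.7,0,0,0,0,1],
  [0,0,0,0,0,0,1],
  [0,0,0,0,0,0,1],
])

```text
t: 7.45
tool_pos: [0.5979, 0.2192, 0.3311]
tool_rot: [3.134, 0.202, -0.0]
contact_force: [-0.4, 0.2, -0.1]
opening: 0.0856
```

```bash
python3 - <<'E'
from h import *
state()
w=shot("wrist"); cv2.imwrite("pics/w3.png",w["frame"]); np.save("w3.npy",w,allow_pickle=True)
marks(w,["full_hook_root","front_roll_centre","middle_roll_centre","rear_roll_centre"],5)
E
```

```text
t 7.45 tcp [0.5979 0.2192 0.3311] z [-0.    -0.001 -1.   ] y [ 1.283e-01 -9.917e-01  7.000e-04] F [-0.43  0.15 -0.07] M [-0.011  0.019  0.012] op 0.0856 q [ 0.23  0.04  1.46 -0.    1.64  1.68]
full_hook_root []
front_roll_centre [(0.73, [277.3, 210.6], [0.5625, 0.212])]
middle_roll_centre [(0.88, [278.9, 179.2], [0.6002, 0.2151]), (0.7, [396.5, 279.9], [0.49, 0.0494]), (0.27, [420.3, 114.5], [0.6901, 0.0736])]
rear_roll_centre [(0.96, [183.7, 30.2], [0.7381, 0.3292]), (0.89, [354.7, 146.4], [0.6478, 0.1366]), (0.86, [279.0, 149.0], [0.6342, 0.2195]), (0.79, [195.5, 139.4], [0.6327, 0.3121]), (0.76, [322.8, 21.7], [0.7633, 0.193])]
```

View pics/w3.png

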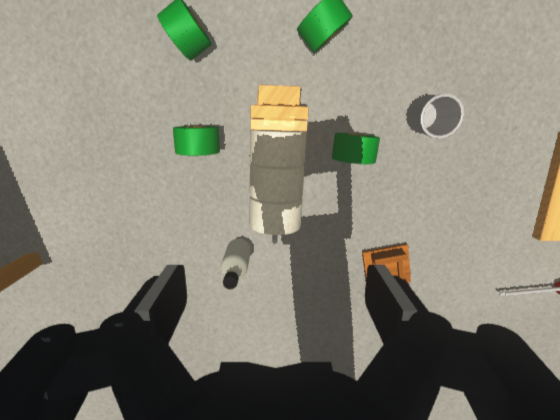

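```bash
python3 - <<'E'
from h import *
w=np.load("w3.npy",allow_pickle=True).item()
c=w["frame"][75:255,220:340]; cv2.imwrite("pics/c3.png",cv2.resize(c,None,fx=3.3,fy=3.3,interpolation=cv2.INTER_CUBIC))
w=np.load("w2.npy",allow_pickle=True).item()
c=w["frame"][200:275,220:300]; cv2.imwrite("pics/c2.png",cv2.resize(c,None,fx=6,fy=6,interpolation=cv2.INTER_CUBIC))
E
```

```text
(no output)
```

View pics/c3.png

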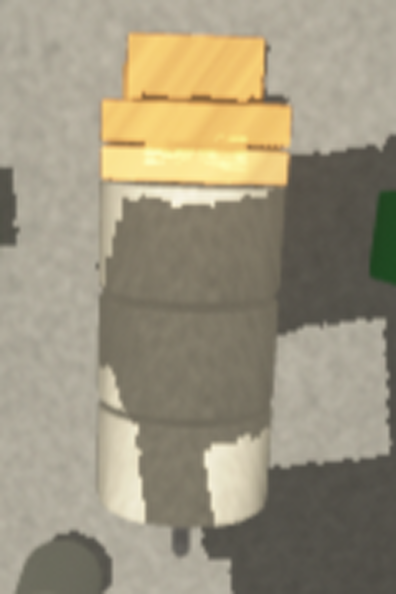

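View pics/c2.png

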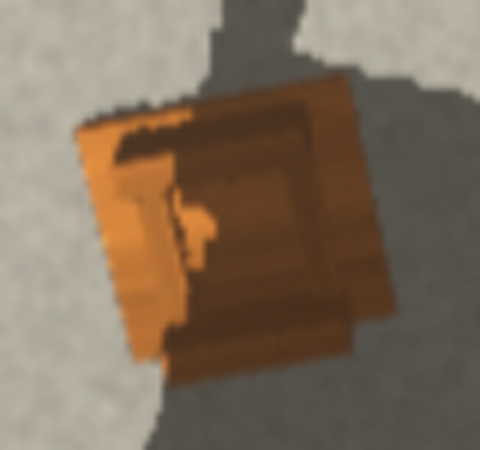

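```bash
python3 - <<'E'
from h import *
w=np.load("w3.npy",allow_pickle=True).item()
f=lambda x,y:(x/3.3+220-.35,y/3.3+75-.35)
def yawp(l,r): return round(np.arctan2(*(l-r)[1::-1])-np.pi/2,4)
l,r=atz(w,f(102,180),.16),atz(w,f(290,186),.16);print("strip",l,r,yawp(l,r),np.linalg.norm(l-r))
l,r=atz(w,f(103,100),.16),atz(w,f(291,100),.16);print("slab",l,r,yawp(l,r))
for y,x in ((190,190),(306,187),(423,184),(526,183)): print("crown",atz(w,f(x,y),.156))
print("tip",atz(w,f(181,553),.151))
for n in ("scene","top"):
    p=shot(n); np.save(f"{n}3.npy",p,allow_pickle=True)
    u=proj(p,[.45,.013,.03])[0].astype(int); c=p["frame"][u[1]-30:u[1]+30,u[0]-35:u[0]+35]; cv2.imwrite(f"pics/cr_{n}.png",cv2.resize(c,None,fx=7,fy=7,interpolation=cv2.INTER_CUBIC)); print(n,u)
E
```

```text
strip [0.653775   0.25068183 0.16      ] [0.65924691 0.19498025 0.16      ] 0.0979 0.0559696987408323
slab [0.67625892 0.25274946 0.16      ] [0.68328378 0.19857421 0.16      ] 0.1289
crown [0.65400271 0.22430348 0.156     ]
crown [0.61890401 0.22063549 0.156     ]
crown [0.58094777 0.21666046 0.156     ]
crown [0.54525069 0.21237039 0.156     ]
tip [0.53322177 0.21150864 0.151     ]
scene [307 203]
top [284 266]
```

View pics/cr_scene.png

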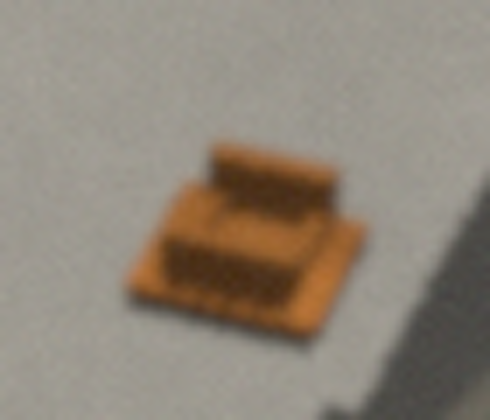

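View pics/cr_top.png

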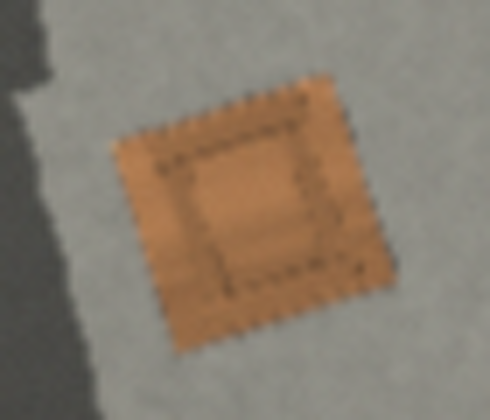

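Call:
carry_out([
  [-0.25,-0.03,-0.9,0,0,-0.04,1],
  [-0.25,-0.03,-0.9,0,0,-0.04,1],
  [-0.25,-0.03,-0.9,0,0,-0.04,1],
  [-0.25,-0.03,-0.9,0,0,-0.04,1],
  [-0.25,-0.03,-0.9,0,0,-0.04,1],
  [-0.15,-0.03,-0.5,0,0,0,1],
  [0,0,0,0,0,0,1],
  [0,0,0,0,0,0,1],
])

```text
t: 8.6
tool_pos: [0.5631, 0.2151, 0.2072]
tool_rot: [-3.137, -0.171, -0.002]
contact_force: [0.4, 0.5, 0.2]
opening: 0.0853
```

```bash
python3 - <<'E'
from h import *
state()
w=shot("wrist"); 
np.save("w4.npy",w,allow_pickle=True)
f=w["frame"].copy()
T=w["_T"]
for y in (-.0425,0,.0425):
    u=proj(w,(T@[0,y,-.0187+.01,1])[:3])[0]; cv2.drawMarker(f,tuple(int(v) for v in u),(0,0,255),0,10)
cv2.imwrite("pics/w4.png",f)
p=np.load("top3.npy",allow_pickle=True).item()
f=lambda x,y:(x/7+249-.4,y/7+236-.4)
C=np.array([atz(p,f(*v),.012)[:2] for v in [(115,145),(330,73),(395,285),(178,352)]]); print(C,C.mean(0),cv2.minAreaRect((C*1000).astype(np.float32)))
E
```

```text
t 8.6 tcp [0.5631 0.2151 0.2072] z [ 0.001  0.    -1.   ] y [ 1.085e-01 -9.941e-01 -1.000e-04] F [0.42 0.52 0.24] M [-0.018 -0.028  0.006] op 0.0853 q [ 0.24  0.02  1.69 -0.    1.43  1.7 ]
[[ 0.47223829  0.05711937]
 [ 0.49645088 -0.0114945 ]
 [ 0.42972021 -0.03283269]
 [ 0.40757589  0.03568437]] [0.45149631 0.01211914] ((451.9349060058594, 12.337814331054688), (70.05891418457031, 72.7348403930664), 17.910533905029297)
```

View pics/w4.png

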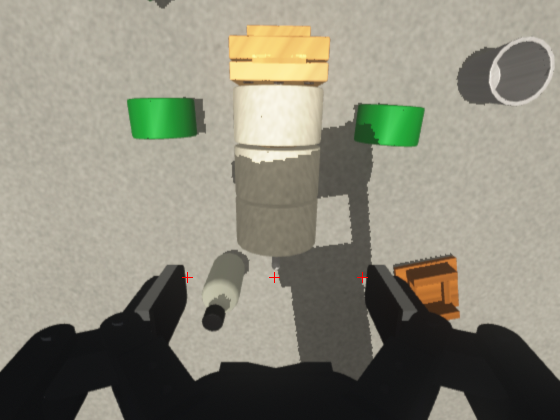

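```bash
python3 - <<'E'
from h import *
w=np.load("w4.npy",allow_pickle=True).item()
for uv in [(276.5,255.5),(277.5,205),(279,147),(279,84)]: 
    X=atz(w,uv,.156); print(X, (np.linalg.inv(w["_T"])@np.r_[X,1])[:2])
c=w["frame"][70:270,220:340]; cv2.imwrite("pics/c4.png",cv2.resize(c,None,fx=3,fy=3,interpolation=cv2.INTER_CUBIC))
E
```

```text
[0.54564926 0.21225643 0.156     ] [-0.01774518  0.00097491]
[0.58180741 0.21559575 0.156     ] [0.01856181 0.00157787]
[0.61902173 0.21881528 0.156     ] [0.05590574 0.00241449]
[0.65490215 0.22286863 0.156     ] [0.0920141 0.0022775]
```

View pics/c4.png

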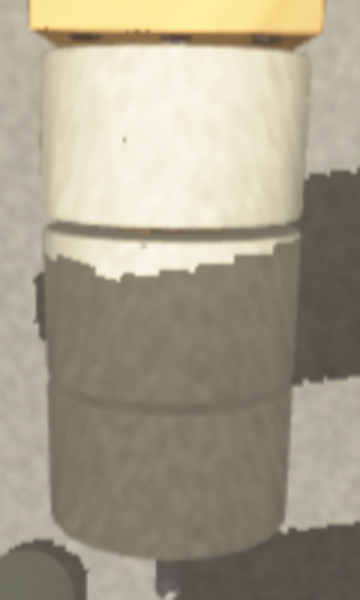

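Call:
carry_out([
  [0,-0.01,-0.86,0,0,0,1],
  [0,-0.01,-0.86,0,0,0,1],
  [0,-0.01,-0.86,0,0,0,1],
  [0,-0.01,-0.86,0,0,0,1],
  [0,0,-0.86,0,0,0,1],
  [0,0,0,0,0,0,1],
  [0,0,0,0,0,0,1],
])

```text
t: 9.35
tool_pos: [0.5635, 0.2144, 0.1001]
tool_rot: [-3.137, -0.171, -0.002]
contact_force: [-0.2, 0.5, -0.1]
opening: 0.0856
```

```bash
python3 - <<'E'
from h import *
state()
w=shot("wrist");cv2.imwrite("pics/w5.png",w["frame"])
E
```

```text
t 9.35 tcp [0.5635 0.2144 0.1001] z [ 0.001  0.    -1.   ] y [ 1.086e-01 -9.941e-01 -2.000e-04] F [-0.15  0.52 -0.1 ] M [0.025 0.045 0.027] op 0.0856 q [ 0.24  0.11  1.78 -0.    1.25  1.7 ]
```

View pics/w5.png

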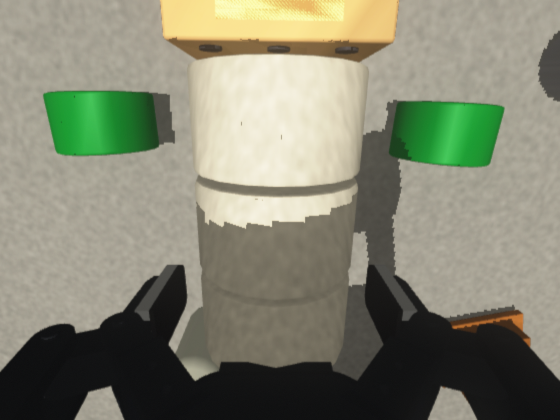

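Call:
carry_out([
  [0,0,0,0,0,0,0.5],
  [0,0,0,0,0,0,0],
  [0,0,0,0,0,0,0],
  [0,0,0,0,0,0,0],
  [0,0,0,0,0,0,0],
  [0,0,0,0,0,0,0],
], grip_force=30)

```text
t: 10.0
tool_pos: [0.5636, 0.2144, 0.0999]
tool_rot: [-3.136, -0.171, -0.004]
contact_force: [2.2, 1.0, 2.7]
opening: 0.062
```

```bash
python3 - <<'E'
from h import *
state()
w=shot("wrist");cv2.imwrite("pics/w6.png",w["frame"])
E
```

```text
t 10.0 tcp [0.5636 0.2144 0.0999] z [ 0.003  0.001 -1.   ] y [ 1.086e-01 -9.941e-01 -4.000e-04] F [2.24 0.96 2.72] M [ 0.138 -0.396  0.002] op 0.062 q [0.24 0.11 1.78 0.   1.25 1.7 ]
```

View pics/w6.png

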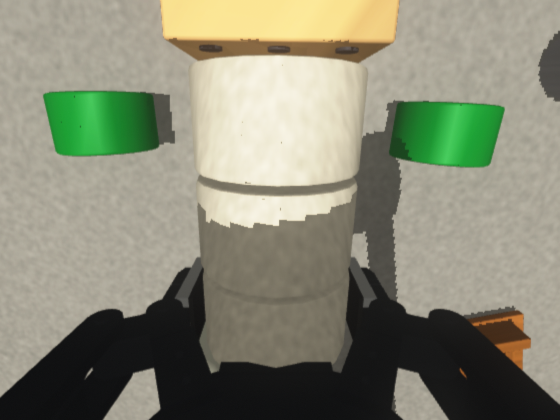

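Call:
carry_out([
  [0,0,0.13,0,0,0,0],
  [0,0,0.13,0,0,0,0],
  [0,0,0.13,0,0,0,0],
  [0,0,0.13,0,0,0,0],
  [0,0,0.13,0,0,0,0],
  [0,0,0.13,0,0,0,0],
  [0,0,0,0,0,0,0],
  [0,0,0,0,0,0,0],
  [0,0,0,0,0,0,0],
])

```text
t: 10.95
tool_pos: [0.5625, 0.2141, 0.1181]
tool_rot: [3.137, 0.171, -0.001]
contact_force: [-0.0, 0.1, -1.0]
opening: 0.0619
```

```bash
python3 - <<'E'
from h import *
state()
E
```

```text
t 10.95 tcp [0.5625 0.2141 0.1181] z [-0. -0. -1.] y [ 1.086e-01 -9.941e-01  1.000e-04] F [-0.03  0.12 -1.01] M [ 0.023 -0.003  0.005] op 0.0619 q [ 0.24  0.09  1.77 -0.    1.28  1.7 ]
```

Call:
carry_out([
  [0,0,0.05,0,0,0,0],
  [0,0,0,0,0,0,0],
  [0,0,0,0,0,0,0],
])

```text
t: 11.25
tool_pos: [0.5626, 0.2142, 0.1196]
tool_rot: [-3.137, -0.171, 0.0]
contact_force: [0.1, 0.2, -1.1]
opening: 0.0618
```

```bash
python3 - <<'E'
from h import *
state()
w=shot("wrist");cv2.imwrite("pics/w7.png",w["frame"])
q=shot("scene");c=q["frame"][200:300,300:400]; cv2.imwrite("pics/s7.png",cv2.resize(c,None,fx=5,fy=5,interpolation=cv2.INTER_CUBIC))
E
```

```text
t 11.25 tcp [0.5626 0.2142 0.1196] z [-0.  0. -1.] y [ 0.1086 -0.9941 -0.    ] F [ 0.15  0.22 -1.14] M [ 0.023 -0.015  0.008] op 0.0618 q [0.24 0.09 1.76 0.   1.29 1.7 ]
```

View pics/w7.png

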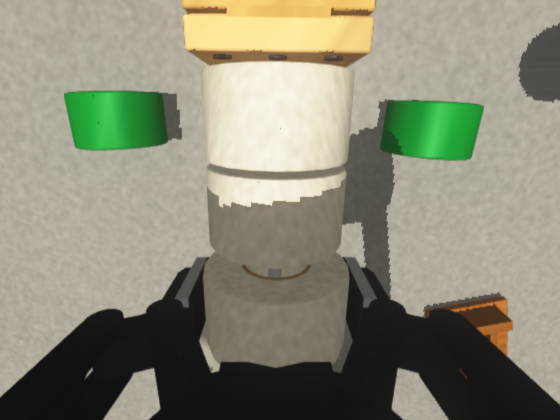

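Call:
carry_out([
  [-0.12,-0.013,0,0,0,0,0],
  [-0.12,-0.013,0,0,0,0,0],
  [-0.12,-0.013,0,0,0,0,0],
  [-0.12,-0.013,0,0,0,0,0],
  [-0.12,-0.013,0,0,0,0,0],
  [-0.12,-0.013,0,0,0,0,0],
])

```text
t: 11.95
tool_pos: [0.5443, 0.2122, 0.1196]
tool_rot: [-3.137, -0.171, -0.0]
contact_force: [-0.5, -0.7, -0.4]
opening: 0.0621
```

Call:
carry_out([
  [-0.16,-0.017,0,0,0,0,0],
  [-0.16,-0.017,0,0,0,0,0],
  [-0.16,-0.017,0,0,0,0,0],
  [-0.16,-0.017,0,0,0,0,0],
])

```text
t: 12.35
tool_pos: [0.5283, 0.2105, 0.1196]
tool_rot: [-3.137, -0.171, -0.0]
contact_force: [-0.1, 0.0, -0.1]
opening: 0.0621
```

```bash
python3 - <<'E'
from h import *
state()
w=shot("wrist");cv2.imwrite("pics/w8.png",w["frame"])
E
```

```text
t 12.35 tcp [0.5283 0.2105 0.1196] z [ 0.  0. -1.] y [ 0.1086 -0.9941 -0.    ] F [-0.12  0.02 -0.12] M [-0.035 -0.021 -0.066] op 0.0621 q [0.25 0.01 1.84 0.   1.28 1.71]
```

View pics/w8.png

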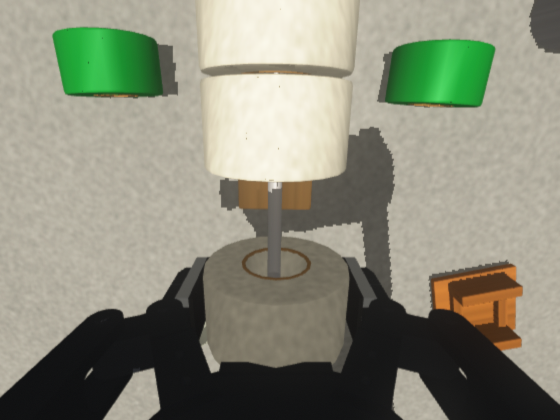

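Call:
carry_out([
  [-0.2,-0.022,0,0,0,0,0],
  [-0.2,-0.022,0,0,0,0,0],
  [-0.2,-0.022,0,0,0,0,0],
  [-0.2,-0.022,0,0,0,0,0],
  [-0.2,-0.022,0,0,0,0,0],
  [-0.2,-0.022,0,0,0,0,0],
  [-0.2,-0.022,0,0,0,0,0],
  [-0.2,-0.022,0,0,0,0,0],
  [0,-0.5,0,0,0,0,0],
  [0,-0.8,0.2,0,0,0,0],
  [0,-0.8,0.2,0,0,0,0],
  [0,-0.8,0.2,0,0,0.1,0],
])

```text
t: 13.6
tool_pos: [0.4885, 0.1322, 0.1347]
tool_rot: [3.136, 0.187, 0.0]
contact_force: [0.8, -0.0, -0.5]
opening: 0.0623
```

Call:
carry_out([
  [0.05,-1,0,0,0,0.05,0],
  [0.05,-1,0,0,0,0.05,0],
  [0.05,-1,0,0,0,0.05,0],
  [0.05,-1,0,0,0,0.05,0],
  [0.05,-1,0,0,0,0.05,0],
  [0.05,-1,0,0,0,0.05,0],
  [0.05,-1,0,0,0,0,0],
  [0,-1,0,0,0,0,0],
  [0,-1,0,0,0,0,0],
  [0,-1,0,0,0,0,0],
  [0,-1,0,0,0,0,0],
  [0,-1,0,0,0,0,0],
])

```text
t: 14.8
tool_pos: [0.4968, -0.1682, 0.1346]
tool_rot: [3.132, 0.233, 0.0]
contact_force: [-0.5, 0.1, -1.7]
opening: 0.0622
```

Call:
carry_out([
  [0,-1,0,0,0,0,0],
  [0,-1,0,0,0,0,0],
  [0,-0.9,0,0,0,0,0],
  [0,-0.5,-0.2,0,0,0,0],
  [0,0,-0.2,0,0,0,0],
  [0,0,-0.2,0,0,0,0],
  [0,0,0,0,0,0,0],
])

```text
t: 15.5
tool_pos: [0.4965, -0.25, 0.1179]
tool_rot: [-3.131, -0.235, 0.004]
contact_force: [-0.4, 0.7, -1.3]
opening: 0.0619
```

```bash
python3 - <<'E'
from h import *
state()
w=shot("wrist");cv2.imwrite("pics/w9.png",w["frame"]);np.save("w9.npy",w,allow_pickle=True)
marks(w,["spare_hook_root"])
E
```

```text
t 15.5 tcp [ 0.4965 -0.25    0.1179] z [-0.002  0.002 -1.   ] y [ 0.1491 -0.9888 -0.0022] F [-0.4   0.68 -1.31] M [-0.049 -0.004  0.011] op 0.0619 q [-0.6  -0.01  1.87  0.    1.28  0.82]
spare_hook_root []
```

View pics/w9.png

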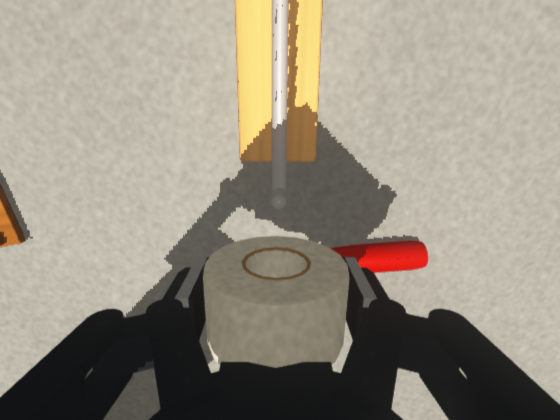

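```bash
python3 - <<'E'
from h import *
w=np.load("w9.npy",allow_pickle=True).item()
Ti=np.linalg.inv(w["_T"])
c=w["frame"][0:230,220:340]; cv2.imwrite("pics/c9.png",cv2.resize(c,None,fx=2.6,fy=2.6,interpolation=cv2.INTER_CUBIC))
for uv,z in (((279,201),.151),((279.5,150),.138),((280,60),.138),((280,10),.138)):
    X=atz(w,uv,z); print(X,(Ti@np.r_[X,1])[:2])
state()
E
```

```text
[ 0.54223697 -0.24476601  0.151     ] [0.04597869 0.00155471]
[ 0.558929   -0.24249316  0.138     ] [0.06285004 0.0018246 ]
[ 0.59045659 -0.23778125  0.138     ] [0.0947277  0.00186563]
[ 0.60585266 -0.23538413  0.138     ] [0.11030904 0.00179061]
t 15.6 tcp [ 0.4972 -0.2503  0.1191] z [-0.001  0.001 -1.   ] y [ 1.494e-01 -9.888e-01 -8.000e-04] F [-0.02  0.18 -0.41] M [ 0.004 -0.008 -0.016] op 0.0619 q [-0.6  -0.01  1.87  0.    1.28  0.82]
```

View pics/c9.png

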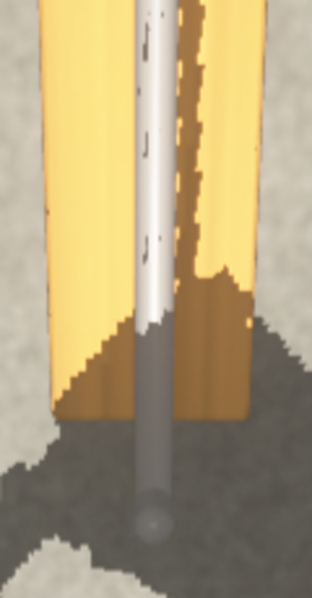

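Call:
carry_out([
  [0.2,-0.01,0.03,0,0,0,0],
  [0.198,0.03,0,0,0,0,0],
  [0.198,0.03,0,0,0,0,0],
  [0.198,0.03,0,0,0,0,0],
  [0.12,0.018,0,0,0,0,0],
  [0.12,0.018,0,0,0,0,0],
  [0.12,0.018,0,0,0,0,0],
  [0.12,0.018,0,0,0,0,0],
])

```text
t: 16.4
tool_pos: [0.5294, -0.2476, 0.1202]
tool_rot: [-3.133, -0.233, 0.0]
contact_force: [-0.1, 0.3, -1.1]
opening: 0.0619
```

Call:
carry_out([
  [0.12,0.018,0,0,0,0,0],
  [0.12,0.018,0,0,0,0,0],
  [0.12,0.018,0,0,0,0,0],
  [0.12,0.018,0,0,0,0,0],
  [0.16,0.024,0,0,0,0,0],
  [0.16,0.024,0,0,0,0,0],
  [0.16,0.024,0,0,0,0,0],
  [0.16,0.024,0,0,0,0,0],
])

```text
t: 17.2
tool_pos: [0.5576, -0.2433, 0.1203]
tool_rot: [-3.133, -0.234, -0.0]
contact_force: [-0.2, -0.5, -0.1]
opening: 0.0619
```

```bash
python3 - <<'E'
from h import *
state()
w=shot("wrist");cv2.imwrite("pics/w10.png",w["frame"]);np.save("w10.npy",w,allow_pickle=True)
E
```

```text
t 17.2 tcp [ 0.5576 -0.2433  0.1203] z [ 0.  0. -1.] y [ 0.1483 -0.9889 -0.    ] F [-0.16 -0.53 -0.07] M [0.035 0.    0.006] op 0.0619 q [-0.53  0.11  1.75  0.    1.29  0.89]
```

View pics/w10.png

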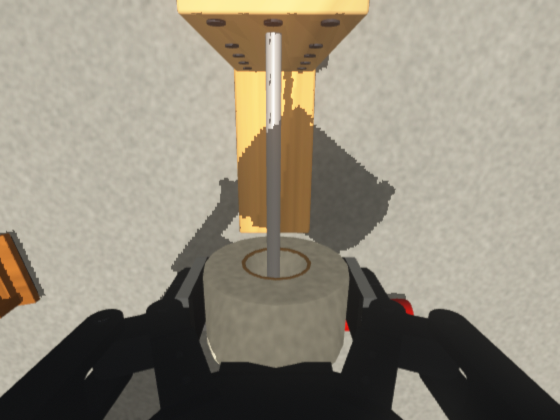

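```bash
python3 - <<'E'
from h import *
w=np.load("w10.npy",allow_pickle=True).item()
Ti=np.linalg.inv(w["_T"])
c=w["frame"][0:80,170:380]; cv2.imwrite("pics/c10.png",cv2.resize(c,None,fx=3.7,fy=3.7,interpolation=cv2.INTER_CUBIC))
c=w["frame"][220:370,190:370]; cv2.imwrite("pics/c10b.png",cv2.resize(c,None,fx=4,fy=4,interpolation=cv2.INTER_CUBIC))
for uv,z in (((274,33),.138),((274,13.5),.16),((276,235),.1203+.0187+.006+.031)):
    X=atz(w,uv,z); print(X,(Ti@np.r_[X,1])[:2])
E
```

```text
[ 0.66026444 -0.22765786  0.138     ] [ 0.10386141 -0.00028406]
[ 0.66066101 -0.22770184  0.16      ] [ 0.10424841 -0.00018198]
[ 0.59911493 -0.23754216  0.176     ] [0.04192458 0.00042494]
```

View pics/c10.png

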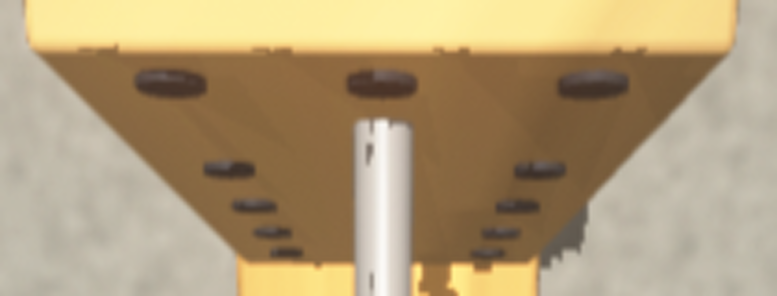

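View pics/c10b.png

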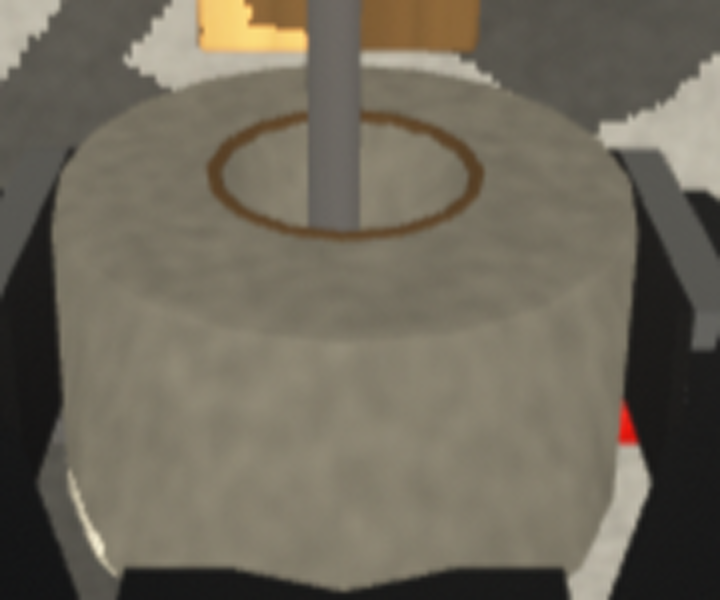

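Call:
carry_out([
  [0.237,0.0355,0,0,0,0,0],
  [0.237,0.0355,-0.06,0,0,0,0],
  [0.237,0.0355,-0.06,0,0,0,0],
  [0.237,0.0355,-0.06,0,0,0,0],
  [0.237,0.0355,-0.06,0,0,0,0],
  [0.237,0.0355,-0.06,0,0,0,0],
  [0.237,0.0355,-0.06,0,0,0,0],
  [0.237,0.0355,-0.06,0,0,0,0],
  [0.237,0.0355,-0.06,0,0,0,0],
  [0.237,0.0355,-0.06,0,0,0,0],
  [0.237,0.0355,-0.06,0,0,0,0],
  [0,0,0,0,0,0,0],
])

```text
t: 18.45
tool_pos: [0.6229, -0.2334, 0.105]
tool_rot: [-3.133, -0.234, 0.0]
contact_force: [0.4, -0.6, -1.0]
opening: 0.0619
```

Call:
carry_out([
  [0,0,0,0,0,0,0],
  [0,0,0,0,0,0,0],
])

```text
t: 18.65
tool_pos: [0.6222, -0.2337, 0.1053]
tool_rot: [-3.133, -0.233, 0.0]
contact_force: [0.4, -0.2, -0.5]
opening: 0.0617
```

```bash
python3 - <<'E'
from h import *
w=np.load("w10.npy",allow_pickle=True).item()
Ti=np.linalg.inv(w["_T"])
X=atz(w,(276,305),.1754); print(X,(Ti@np.r_[X,1])[:2])
state()
w=shot("wrist");cv2.imwrite("pics/w11.png",w["frame"]);np.save("w11.npy",w,allow_pickle=True)
E
```

```text
[ 0.57447528 -0.24125878  0.1754    ] [0.01700617 0.00044755]
t 18.65 tcp [ 0.6222 -0.2337  0.1053] z [-0.  0. -1.] y [ 1.482e-01 -9.890e-01 -1.000e-04] F [ 0.4  -0.15 -0.54] M [0.007 0.026 0.007] op 0.0617 q [-0.47  0.25  1.62 -0.    1.28  0.95]
```

View pics/w11.png

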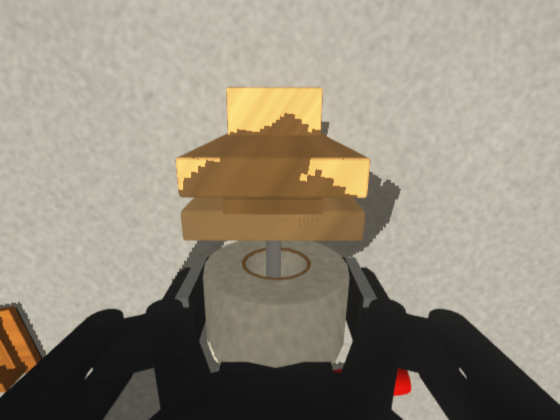

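```bash
python3 - <<'E'
from h import *
w=np.load("w11.npy",allow_pickle=True).item()
Ti=np.linalg.inv(w["_T"])
for uv,z in (((274,240),.16),((276,305.5),.1053+.0241+.031)):
  X=atz(w,uv,z); print(X,(Ti@np.r_[X,1])[:2])
E
```

```text
[ 0.66164695 -0.22757818  0.16      ] [ 0.03987165 -0.00018252]
[ 0.63895396 -0.23161507  0.1604    ] [0.01683096 0.00044765]
```

Call:
carry_out([
  [0.079,0.012,0,0,0,0,0],
  [0.079,0.012,0,0,0,0,0],
  [0.079,0.012,0,0,0,0,0],
  [0.079,0.012,0,0,0,0,0],
  [0.079,0.012,0,0,0,0,0],
  [0.079,0.012,0,0,0,0,0],
  [0.079,0.012,0,0,0,0,0],
  [0.04,0.006,0,0,0,0,0],
  [0.02,0.003,0,0,0,0,0],
  [0.02,0.003,0,0,0,0,0],
  [0.02,0.003,0,0,0,0,0],
])

```text
t: 19.8
tool_pos: [0.6387, -0.2312, 0.1053]
tool_rot: [3.133, 0.233, -0.0]
contact_force: [0.9, -0.2, -1.1]
opening: 0.0622
```

Call:
carry_out([
  [0.02,0.003,0,0,0,0,0],
  [0.02,0.003,0,0,0,0,0],
  [0.02,0.003,0,0,0,0,0],
])

```text
t: 20.1
tool_pos: [0.6402, -0.2309, 0.1053]
tool_rot: [3.133, 0.233, -0.0]
contact_force: [0.4, -1.2, -1.0]
opening: 0.0619
```

Call:
carry_out([
  [0.02,0.003,0,0,0,0,0],
  [0.02,0.003,0,0,0,0,0],
])

```text
t: 20.3
tool_pos: [0.6412, -0.2308, 0.1053]
tool_rot: [-3.133, -0.233, 0.0]
contact_force: [-0.5, -0.1, -1.0]
opening: 0.0618
```

Call:
carry_out([
  [0.02,0.003,0,0,0,0,0],
  [0.02,0.003,0,0,0,0,0],
])

```text
t: 20.5
tool_pos: [0.6422, -0.2306, 0.1053]
tool_rot: [-3.133, -0.234, 0.0]
contact_force: [-1.3, 0.0, -0.8]
opening: 0.0619
```

Call:
carry_out([
  [0.02,0.003,0,0,0,0,0],
  [0,0,0,0,0,0,0],
])

```text
t: 20.7
tool_pos: [0.6428, -0.2306, 0.1053]
tool_rot: [3.133, 0.234, 0.0]
contact_force: [0.1, -0.1, -0.4]
opening: 0.0622
```

Call:
carry_out([
  [0.02,0.003,0,0,0,0,0],
  [0,0,0,0,0,0,0],
])

```text
t: 20.9
tool_pos: [0.6433, -0.2305, 0.1053]
tool_rot: [3.133, 0.234, 0.0]
contact_force: [-0.1, -0.9, -0.3]
opening: 0.0619
```

Call:
carry_out([
  [0.02,0.003,0,0,0,0,0],
  [0,0,0,0,0,0,0],
])

```text
t: 21.1
tool_pos: [0.6437, -0.2304, 0.1053]
tool_rot: [-3.133, -0.234, -0.0]
contact_force: [-0.6, 0.1, -1.1]
opening: 0.062
```

Call:
carry_out([
  [0.02,0.003,0,0,0,0,0],
  [0,0,0,0,0,0,0],
])

```text
t: 21.3
tool_pos: [0.6442, -0.2303, 0.1053]
tool_rot: [3.133, 0.234, 0.0]
contact_force: [-0.4, 0.8, -0.7]
opening: 0.062
```

Call:
carry_out([
  [0.02,0.003,0,0,0,0,0],
  [0,0,0,0,0,0,0],
])

```text
t: 21.5
tool_pos: [0.6448, -0.2303, 0.1053]
tool_rot: [3.133, 0.234, 0.0]
contact_force: [-0.9, -0.3, -0.4]
opening: 0.0621
```

```bash
python3 - <<'E'
from h import *
state()
w=shot("wrist");cv2.imwrite("pics/w12.png",w["frame"][200:400,160:400].repeat(3,0).repeat(3,1));np.save("w12.npy",w,allow_pickle=True)
E
```

```text
t 21.5 tcp [ 0.6448 -0.2303  0.1053] z [ 0. -0. -1.] y [ 0.1483 -0.9889  0.    ] F [-0.88 -0.3  -0.36] M [0.025 0.009 0.019] op 0.0621 q [-0.45  0.29  1.56 -0.    1.29  0.97]
```

View pics/w12.png

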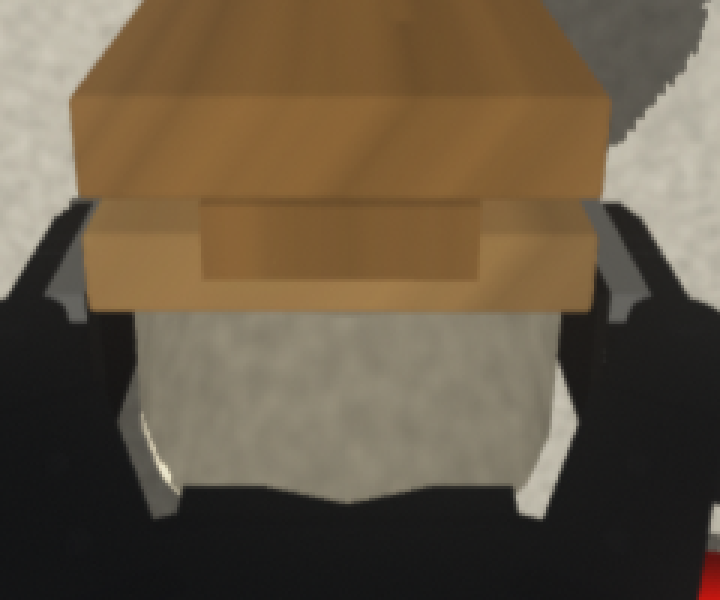

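Call:
carry_out([
  [0.02,0.003,0,0,0,0,0],
  [0,0,0,0,0,0,0],
])

```text
t: 21.75
tool_pos: [0.6452, -0.2302, 0.1053]
tool_rot: [-3.133, -0.234, 0.0]
contact_force: [-0.1, 0.2, -0.7]
opening: 0.0622
```

Call:
carry_out([
  [0.02,0.003,0,0,0,0,0],
  [0,0,0,0,0,0,0],
])

```text
t: 21.95
tool_pos: [0.6453, -0.2302, 0.1052]
tool_rot: [-3.133, -0.234, 0.002]
contact_force: [-3.5, 0.2, 0.4]
opening: 0.0619
```

Call:
carry_out([
  [0.004,0,0,0,0,0,0],
  [0,0,0,0,0,0,0],
])

```text
t: 22.15
tool_pos: [0.6453, -0.2301, 0.1052]
tool_rot: [-3.133, -0.234, 0.002]
contact_force: [-3.4, -0.5, 0.2]
opening: 0.062
```

Call:
carry_out([
  [0.012,0.002,0,0,0,0,0],
  [0,0,0,0,0,0,0],
])

```text
t: 22.35
tool_pos: [0.6454, -0.2302, 0.1052]
tool_rot: [-3.133, -0.234, 0.003]
contact_force: [-5.9, -0.0, 0.8]
opening: 0.062
```

Call:
carry_out([
  [0.005,0.001,0,0,0,0,0],
  [0,0,0,0,0,0,0],
])

```text
t: 22.55
tool_pos: [0.6454, -0.2302, 0.1052]
tool_rot: [-3.133, -0.234, 0.004]
contact_force: [-4.7, -0.5, 1.9]
opening: 0.062
```

Call:
carry_out([
  [0.01,0.0015,0,0,0,0,0],
  [0,0,0,0,0,0,0],
])

```text
t: 22.75
tool_pos: [0.6454, -0.2302, 0.1052]
tool_rot: [-3.133, -0.234, 0.005]
contact_force: [-6.8, -1.4, 2.1]
opening: 0.0621
```

Call:
carry_out([
  [0.006,0.001,0,0,0,0,0],
  [0,0,0,0,0,0,0],
])

```text
t: 22.95
tool_pos: [0.6454, -0.2302, 0.1052]
tool_rot: [-3.133, -0.234, 0.005]
contact_force: [-7.3, -0.4, 1.6]
opening: 0.0622
```

Now hold for over a second.

Call:
carry_out([
  [0.003,0,0,0,0,0,0],
  [0,0,0,0,0,0,0],
  [0,0,0,0,0,0,0],
  [0,0,0,0,0,0,0],
  [0,0,0,0,0,0,0],
  [0,0,0,0,0,0,0],
])

```text
t: 23.55
tool_pos: [0.6454, -0.2302, 0.1052]
tool_rot: [-3.133, -0.234, 0.005]
contact_force: [-7.7, 0.4, 2.5]
opening: 0.0616
```

Call:
carry_out([
  [0,0,0,0,0,0,0],
  [0,0,0,0,0,0,0],
  [0,0,0,0,0,0,0],
  [0,0,0,0,0,0,0],
  [0,0,0,0,0,0,0],
  [0,0,0,0,0,0,0],
])

```text
t: 24.15
tool_pos: [0.6454, -0.2302, 0.1052]
tool_rot: [-3.133, -0.234, 0.005]
contact_force: [-7.1, 0.0, 2.3]
opening: 0.062
```

Call:
carry_out([
  [-0.034,-0.005,0,0,0,0,0],
  [0,0,-0.06,0,0,0,0],
  [0,0,-0.06,0,0,0,0],
  [0,0,-0.04,0,0,0,0],
  [0,0,0,0,0,0,0],
  [0,0,0,0,0,0,0],
])

```text
t: 24.75
tool_pos: [0.6454, -0.2304, 0.1017]
tool_rot: [3.133, 0.234, -0.002]
contact_force: [-6.0, -0.6, 2.9]
opening: 0.0623
```

Call:
carry_out([
  [0,0,0,0,0,0,0.85],
  [0,0,0,0,0,0,1],
  [0,0,0,0,0,0,1],
  [0,0,0,0,0,0,1],
  [0,0,0,0,0,0,1],
])

```text
t: 25.25
tool_pos: [0.6461, -0.23, 0.1014]
tool_rot: [3.133, 0.234, 0.001]
contact_force: [0.2, -0.2, -0.4]
opening: 0.0854
```

Call:
carry_out([
  [-0.5,-0.075,0.3,0,0,0,1],
  [-0.5,-0.075,0.8,0,0,0,1],
  [0,0,1,0,0,0,1],
  [0,0,1,0,0,0,1],
  [0,0,1,0,0,0,1],
  [0,0,0,0,0,0,1],
  [0,0,0,0,0,0,1],
])

```text
t: 25.95
tool_pos: [0.6212, -0.2339, 0.2043]
tool_rot: [3.132, 0.233, 0.002]
contact_force: [-1.2, 0.3, -0.3]
opening: 0.0852
```

```bash
python3 - <<'E'
from h import *
state()
w=shot("wrist");cv2.imwrite("pics/w13.png",w["frame"]);np.save("w13.npy",w,allow_pickle=True)
E
```

```text
t 25.95 tcp [ 0.6212 -0.2339  0.2043] z [ 0.001 -0.001 -1.   ] y [ 1.482e-01 -9.890e-01  7.000e-04] F [-1.16  0.3  -0.28] M [-0.043  0.003  0.005] op 0.0852 q [-0.47  0.16  1.54  0.    1.44  0.95]
```

View pics/w13.png

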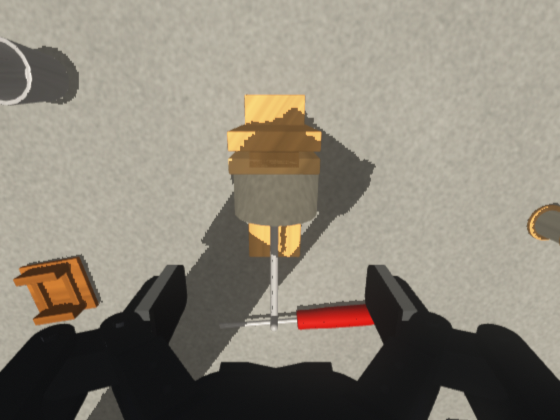

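Call:
carry_out([
  [-0.05,1,0,0,0,-0.05,1],
  [-0.05,1,0,0,0,-0.05,1],
  [-0.05,1,0,0,0,-0.05,1],
  [-0.05,1,0,0,0,-0.05,1],
  [-0.05,1,0,0,0,-0.05,1],
  [-0.05,1,0,0,0,-0.05,1],
  [-0.05,1,0,0,0,-0.05,1],
  [-0.05,1,0,0,0,-0.05,1],
  [-0.05,1,0,0,0,0,1],
  [-0.05,1,0,0,0,0,1],
  [-0.05,1,0,0,0,0,1],
  [-0.05,1,0,0,0,0,1],
])

```text
t: 27.2
tool_pos: [0.6046, 0.0672, 0.2012]
tool_rot: [-3.137, -0.171, 0.006]
contact_force: [-0.2, 1.0, -0.3]
opening: 0.0853
```

Call:
carry_out([
  [-0.05,1,0,0,0,0,1],
  [-0.05,1,0,0,0,0,1],
  [-0.05,1,0,0,0,0,1],
  [-0.05,1,0,0,0,0,1],
  [-0.05,1,0,0,0,0,1],
  [0,1,0,0,0,0,1],
  [0,0.1,0,0,0,0,1],
  [0,0,0,0,0,0,1],
  [0,0,0,0,0,0,1],
])

```text
t: 28.1
tool_pos: [0.5992, 0.2178, 0.2026]
tool_rot: [3.136, 0.17, -0.003]
contact_force: [-0.8, 0.3, -0.5]
opening: 0.0855
```

```bash
python3 - <<'E'
from h import *
state()
w=shot("wrist");cv2.imwrite("pics/w14.png",w["frame"]);np.save("w14.npy",w,allow_pickle=True)
c=w["frame"][80:280,215:335]; cv2.imwrite("pics/c14.png",cv2.resize(c,None,fx=3,fy=3,interpolation=cv2.INTER_CUBIC))
E
```

```text
t 28.1 tcp [0.5992 0.2178 0.2026] z [-0.002 -0.001 -1.   ] y [ 1.080e-01 -9.941e-01  7.000e-04] F [-0.85  0.32 -0.46] M [ 0.001 -0.02   0.018] op 0.0855 q [ 0.23  0.1   1.61 -0.    1.43  1.69]
```

View pics/c14.png

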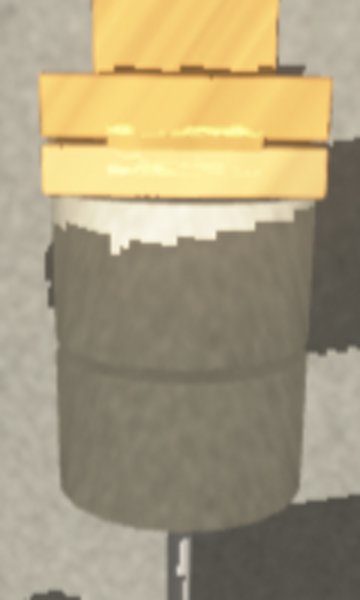

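```bash
python3 - <<'E'
from h import *
w=np.load("w14.npy",allow_pickle=True).item()
Ti=np.linalg.inv(w["_T"])
for uv,z in (((275.3,256.6),.156),((275.5,206),.156)):
  X=atz(w,uv,z); print(X,(Ti@np.r_[X,1])[:2])
state()
E
```

```text
[0.58293865 0.21583869 0.156     ] [-0.0163077   0.00015188]
[0.61837719 0.21956792 0.156     ] [0.01932624 0.00027272]
t 28.15 tcp [0.5994 0.2176 0.203 ] z [-0.001 -0.001 -1.   ] y [ 1.076e-01 -9.942e-01  5.000e-04] F [-0.46  0.57 -0.71] M [-0.002  0.039  0.061] op 0.0854 q [ 0.23  0.1   1.61 -0.    1.43  1.69]
```

Call:
carry_out([
  [0.03,0.003,-0.83,0,0,0,1],
  [0.01,0,-0.83,0,0,0,1],
  [0,0,-0.83,0,0,0,1],
  [0,0,-0.83,0,0,0,1],
  [0,0,-0.83,0,0,0,1],
  [0,0,0,0,0,0,1],
  [0,0,0,0,0,0,1],
  [0,0,0,0,0,0,0.5],
  [0,0,0,0,0,0,0],
  [0,0,0,0,0,0,0],
  [0,0,0,0,0,0,0],
  [0,0,0,0,0,0,0],
], grip_force=30)

```text
t: 29.35
tool_pos: [0.6016, 0.2188, 0.1013]
tool_rot: [-3.137, -0.171, -0.004]
contact_force: [2.2, -1.3, 3.5]
opening: 0.0619
```

```bash
python3 - <<'E'
from h import *
state()
w=shot("wrist");cv2.imwrite("pics/w15.png",w["frame"])
E
```

```text
t 29.35 tcp [0.6016 0.2188 0.1013] z [ 0.003  0.    -1.   ] y [ 1.086e-01 -9.941e-01  1.000e-04] F [ 2.21 -1.26  3.53] M [-0.072 -0.242  0.015] op 0.0619 q [ 0.23  0.2   1.68 -0.    1.26  1.69]
```

View pics/w15.png

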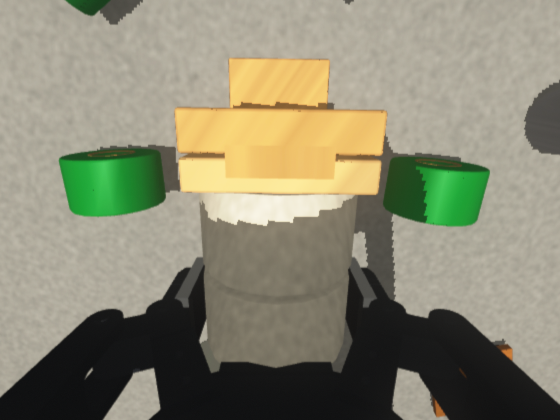

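Call:
carry_out([
  [0,0,0.138,0,0,0,0],
  [0,0,0.138,0,0,0,0],
  [0,0,0.138,0,0,0,0],
  [0,0,0.138,0,0,0,0],
  [0,0,0.138,0,0,0,0],
  [0,0,0.138,0,0,0,0],
  [0,0,0,0,0,0,0],
  [0,0,0,0,0,0,0],
  [0,0,0,0,0,0,0],
])

```text
t: 30.3
tool_pos: [0.6004, 0.2187, 0.1205]
tool_rot: [3.137, 0.171, -0.001]
contact_force: [-0.5, 0.4, -1.2]
opening: 0.0619
```

```bash
python3 - <<'E'
from h import *
state()
w=shot("wrist");c=w["frame"][200:400,160:400];cv2.imwrite("pics/w16.png",cv2.resize(c,None,fx=3,fy=3))
E
```

```text
t 30.3 tcp [0.6004 0.2187 0.1205] z [-0. -0. -1.] y [ 0.1086 -0.9941  0.    ] F [-0.5   0.41 -1.25] M [-0.004  0.03   0.022] op 0.0619 q [0.23 0.17 1.67 0.   1.3  1.69]
```

View pics/w16.png

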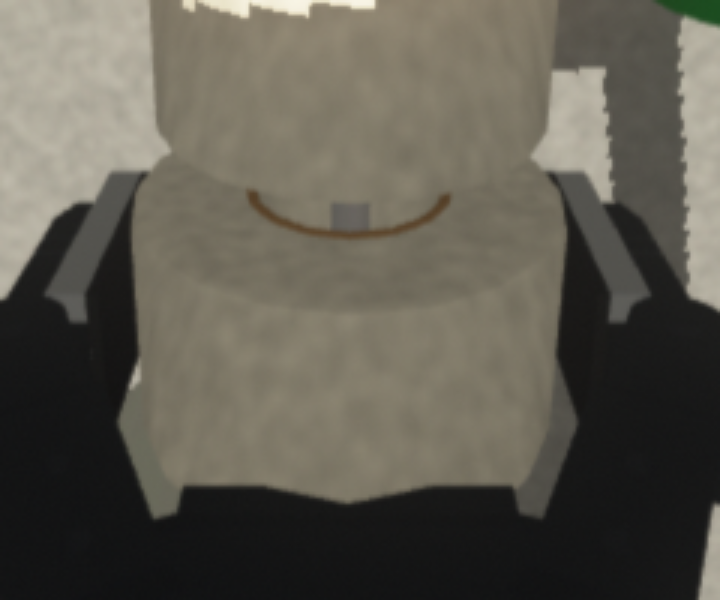

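Call:
carry_out([
  [-0.16,-0.017,0.02,0,0,0,0],
  [-0.318,-0.035,0,0,0,0,0],
  [-0.318,-0.035,0,0,0,0,0],
  [-0.318,-0.035,0,0,0,0,0],
  [-0.318,-0.035,0,0,0,0,0],
  [-0.12,-0.013,0,0,0,0,0],
  [-0.12,-0.013,0,0,0,0,0],
  [-0.12,-0.013,0,0,0,0,0],
  [-0.12,-0.013,0,0,0,0,0],
  [-0.12,-0.013,0,0,0,0,0],
  [-0.12,-0.013,0,0,0,0,0],
])

```text
t: 31.45
tool_pos: [0.5466, 0.2128, 0.1212]
tool_rot: [-3.137, -0.171, 0.0]
contact_force: [-0.9, -0.1, -0.9]
opening: 0.0621
```

Call:
carry_out([
  [-0.16,-0.017,0,0,0,0,0],
  [-0.16,-0.017,0,0,0,0,0],
  [-0.16,-0.017,0,0,0,0,0],
  [-0.16,-0.017,0,0,0,0,0],
  [-0.2,-0.022,0,0,0,0,0],
  [-0.2,-0.022,0,0,0,0,0],
  [-0.2,-0.022,0,0,0,0,0],
  [-0.2,-0.022,0,0,0,0,0],
  [-0.2,-0.022,0,0,0,0,0],
  [-0.2,-0.022,0,0,0,0,0],
  [0,0,0,0,0,0,0],
])

```text
t: 32.55
tool_pos: [0.5002, 0.2078, 0.1212]
tool_rot: [3.137, 0.171, -0.0]
contact_force: [0.6, -0.5, -1.1]
opening: 0.062
```

```bash
python3 - <<'E'
from h import *
state()
w=shot("wrist");cv2.imwrite("pics/w17.png",w["frame"])
E
```

```text
t 32.55 tcp [0.5002 0.2078 0.1212] z [-0. -0. -1.] y [ 0.1087 -0.9941 -0.    ] F [ 0.63 -0.52 -1.11] M [-0.048 -0.009  0.005] op 0.062 q [ 0.26 -0.05  1.91  0.    1.29  1.72]
```

View pics/w17.png

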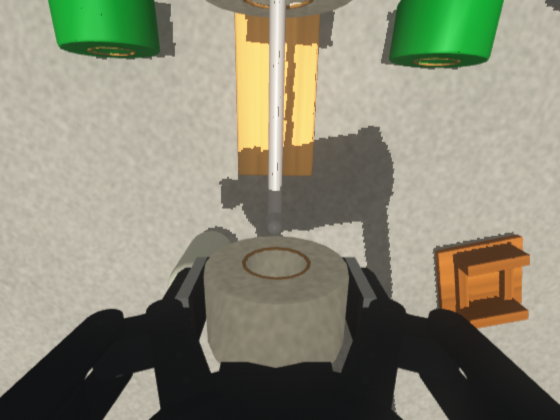

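Call:
carry_out([
  [-0.2,-0.022,0,0,0,0,0],
  [-0.2,-0.022,0,0,0,0,0],
  [0,-0.5,0.1,0,0,0,0],
  [0.05,-1,0.2,0,0,0.05,0],
  [0.05,-1,0.2,0,0,0.05,0],
  [0.05,-1,0.1,0,0,0.05,0],
  [0.05,-1,0,0,0,0.05,0],
  [0.05,-1,0,0,0,0.05,0],
  [0.05,-1,0,0,0,0.05,0],
  [0,-1,0,0,0,0.05,0],
  [0,-1,0,0,0,0.05,0],
  [0,-1,0,0,0,0,0],
])

```text
t: 33.8
tool_pos: [0.498, -0.0325, 0.1366]
tool_rot: [3.132, 0.233, 0.001]
contact_force: [-0.2, 0.5, -0.8]
opening: 0.0618
```

Call:
carry_out([
  [0,-1,0,0,0,0,0],
  [0,-1,0,0,0,0,0],
  [0,-1,0,0,0,0,0],
  [0,-1,0,0,0,0,0],
  [0,-1,0,0,0,0,0],
  [0,-1,-0.1,0,0,0,0],
  [0,-1,-0.2,0,0,0,0],
  [0,-1,-0.2,0,0,0,0],
  [0,-0.83,-0.1,0,0,0,0],
  [0,0,0,0,0,0,0],
  [0,0,0,0,0,0,0],
  [0,0,0,0,0,0,0],
])

```text
t: 35.0
tool_pos: [0.4981, -0.2511, 0.1214]
tool_rot: [-3.133, -0.234, -0.0]
contact_force: [0.6, -0.1, -1.5]
opening: 0.0621
```

```bash
python3 - <<'E'
from h import *
state()
w=shot("wrist");cv2.imwrite("pics/w18.png",w["frame"]);np.save("w18.npy",w,allow_pickle=True)
E
```

```text
t 35.0 tcp [ 0.4981 -0.2511  0.1214] z [ 0.  0. -1.] y [ 1.485e-01 -9.889e-01 -2.000e-04] F [ 0.6  -0.13 -1.51] M [-0.049  0.028  0.022] op 0.0621 q [-0.6  -0.01  1.87  0.    1.29  0.82]
```

View pics/w18.png

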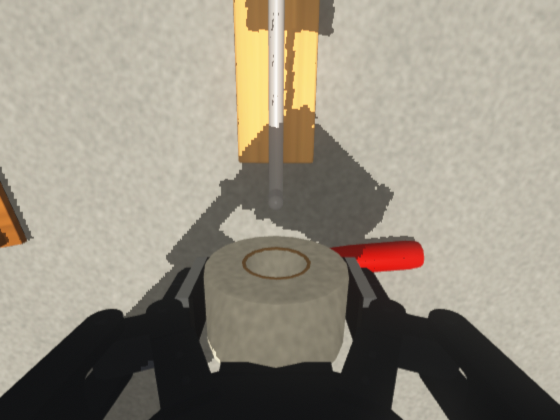

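Call:
carry_out([
  [0.198,0.03,0,0,0,0,0],
  [0.198,0.03,0,0,0,0,0],
  [0.198,0.03,0,0,0,0,0],
  [0.198,0.03,0,0,0,0,0],
  [0.12,0.018,0,0,0,0,0],
  [0.12,0.018,0,0,0,0,0],
  [0.12,0.018,0,0,0,0,0],
  [0.12,0.018,0,0,0,0,0],
])

```text
t: 35.85
tool_pos: [0.5303, -0.2467, 0.1212]
tool_rot: [-3.133, -0.233, 0.0]
contact_force: [-0.1, -0.4, -1.4]
opening: 0.0621
```

Call:
carry_out([
  [0.12,0.018,0,0,0,0,0],
  [0.12,0.018,0,0,0,0,0],
  [0.12,0.018,0,0,0,0,0],
  [0.12,0.018,0,0,0,0,0],
  [0.16,0.024,0,0,0,0,0],
  [0.16,0.024,0,0,0,0,0],
  [0.16,0.024,0,0,0,0,0],
  [0.16,0.024,0,0,0,0,0],
])

```text
t: 36.65
tool_pos: [0.5584, -0.2424, 0.1212]
tool_rot: [-3.133, -0.234, 0.0]
contact_force: [0.6, -0.4, -1.8]
opening: 0.0619
```

Call:
carry_out([
  [0.158,0.024,0,0,0,0,0],
  [0.158,0.024,-0.06,0,0,0,0],
  [0.158,0.024,-0.08,0,0,0,0],
  [0.158,0.024,-0.08,0,0,0,0],
  [0.158,0.024,-0.08,0,0,0,0],
  [0.158,0.024,-0.08,0,0,0,0],
  [0.158,0.024,-0.08,0,0,0,0],
  [0.158,0.024,-0.08,0,0,0,0],
  [0.04,0.006,-0.06,0,0,0,0],
  [0.02,0.003,0,0,0,0,0],
  [0,0,0,0,0,0,0],
  [0,0,0,0,0,0,0],
])

```text
t: 37.85
tool_pos: [0.5912, -0.2375, 0.1063]
tool_rot: [3.133, 0.233, 0.0]
contact_force: [0.0, -0.6, -0.9]
opening: 0.0621
```

```bash
python3 - <<'E'
from h import *
state()
w=shot("wrist");cv2.imwrite("pics/w19.png",w["frame"]);np.save("w19.npy",w,allow_pickle=True)
E
```

```text
t 37.85 tcp [ 0.5912 -0.2375  0.1063] z [ 0. -0. -1.] y [ 1.482e-01 -9.890e-01  1.000e-04] F [ 0.   -0.59 -0.92] M [-0.005 -0.049  0.056] op 0.0621 q [-0.5   0.18  1.69 -0.    1.27  0.92]
```

View pics/w19.png

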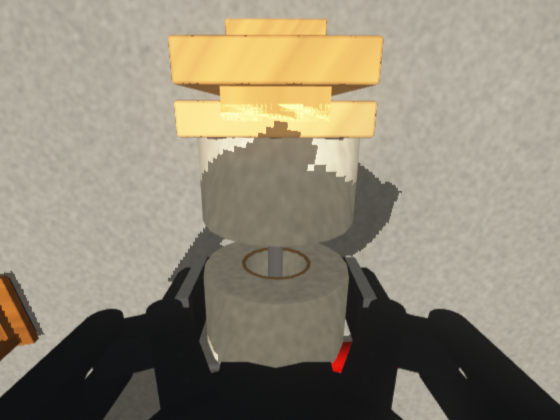

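```bash
python3 - <<'E'
from h import *
w=np.load("w19.npy",allow_pickle=True).item()
Ti=np.linalg.inv(w["_T"])
c=w["frame"][200:380,190:370]; cv2.imwrite("pics/c19.png",cv2.resize(c,None,fx=3.3,fy=3.3,interpolation=cv2.INTER_CUBIC))
for uv,z in (((277,242),.156),((277,245),.156),((276,305),.1605)):
  X=atz(w,uv,z); print(X,(Ti@np.r_[X,1])[:2])
E
```

```text
[ 0.62783509 -0.23280228  0.156     ] [0.03696766 0.00076218]
[ 0.62678776 -0.2329612   0.156     ] [0.03590834 0.00076414]
[ 0.60740044 -0.23554764  0.1605    ] [0.01635215 0.00044944]
```

View pics/c19.png

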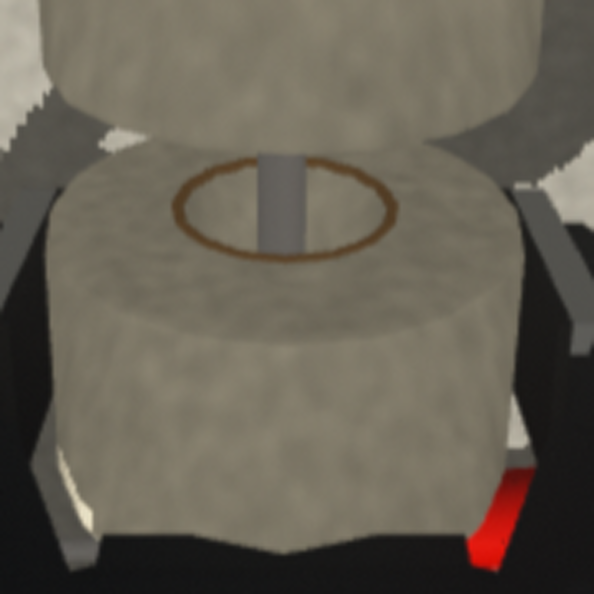

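Call:
carry_out([
  [0.079,0.012,0,0,0,0,0],
  [0.079,0.012,0,0,0,0,0],
  [0.079,0.012,0,0,0,0,0],
  [0.079,0.012,0,0,0,0,0],
  [0.079,0.012,0,0,0,0,0],
  [0.04,0.006,0,0,0,0,0],
  [0.02,0.003,0,0,0,0,0],
  [0.02,0.003,0,0,0,0,0],
  [0.02,0.003,0,0,0,0,0],
  [0.02,0.003,0,0,0,0,0],
  [0.02,0.003,0,0,0,0,0],
])

```text
t: 39.0
tool_pos: [0.6046, -0.2355, 0.1063]
tool_rot: [-3.133, -0.233, -0.0]
contact_force: [-0.5, 0.3, -1.0]
opening: 0.0621
```

Call:
carry_out([
  [0.02,0.003,0,0,0,0,0],
  [0.02,0.003,0,0,0,0,0],
  [0.02,0.003,0,0,0,0,0],
])

```text
t: 39.3
tool_pos: [0.6061, -0.2352, 0.1062]
tool_rot: [-3.133, -0.233, 0.0]
contact_force: [-0.0, 1.0, -0.7]
opening: 0.0624
```

Call:
carry_out([
  [0.02,0.003,0,0,0,0,0],
  [0.02,0.003,0,0,0,0,0],
])

```text
t: 39.5
tool_pos: [0.6071, -0.2351, 0.1062]
tool_rot: [-3.133, -0.234, 0.0]
contact_force: [-0.2, -1.1, -2.0]
opening: 0.0619
```

Call:
carry_out([
  [0.02,0.003,0,0,0,0,0],
  [0,0,0,0,0,0,0],
])

```text
t: 39.7
tool_pos: [0.6076, -0.235, 0.1063]
tool_rot: [3.133, 0.234, 0.0]
contact_force: [-0.4, 0.2, -1.3]
opening: 0.0622
```

Call:
carry_out([
  [0.02,0.003,0,0,0,0,0],
  [0.02,0.003,0,0,0,0,0],
])

```text
t: 39.9
tool_pos: [0.6086, -0.2348, 0.1063]
tool_rot: [-3.133, -0.233, 0.0]
contact_force: [0.6, -0.6, -1.1]
opening: 0.062
```

Call:
carry_out([
  [0.02,0.003,0,0,0,0,0],
  [0,0,0,0,0,0,0],
])

```text
t: 40.1
tool_pos: [0.6091, -0.2347, 0.1062]
tool_rot: [-3.133, -0.234, 0.0]
contact_force: [-0.5, -0.2, -1.0]
opening: 0.0622
```

Call:
carry_out([
  [0.02,0.003,0,0,0,0,0],
  [0,0,0,0,0,0,0],
])

```text
t: 40.3
tool_pos: [0.6096, -0.2347, 0.1063]
tool_rot: [3.133, 0.234, 0.0]
contact_force: [0.4, 0.3, -1.6]
opening: 0.0619
```

Call:
carry_out([
  [0.02,0.003,0,0,0,0,0],
  [0,0,0,0,0,0,0],
])

```text
t: 40.5
tool_pos: [0.6099, -0.2347, 0.1062]
tool_rot: [-3.133, -0.234, 0.001]
contact_force: [-1.2, -0.6, -1.5]
opening: 0.0621
```

Call:
carry_out([
  [0.02,0.003,0,0,0,0,0],
  [0,0,0,0,0,0,0],
])

```text
t: 40.7
tool_pos: [0.61, -0.2346, 0.1061]
tool_rot: [-3.133, -0.234, 0.003]
contact_force: [-3.1, -0.5, 1.2]
opening: 0.0623
```

```bash
python3 - <<'E'
from h import *
state()
w=shot("wrist");cv2.imwrite("pics/w20.png",w["frame"][200:400,160:400].repeat(3,0).repeat(3,1))
E
```

```text
t 40.7 tcp [ 0.61   -0.2346  0.1061] z [-0.002  0.    -1.   ] y [ 1.484e-01 -9.889e-01 -3.000e-04] F [-3.13 -0.46  1.2 ] M [-0.053  0.609  0.076] op 0.0623 q [-0.48  0.22  1.64 -0.    1.28  0.94]
```

View pics/w20.png

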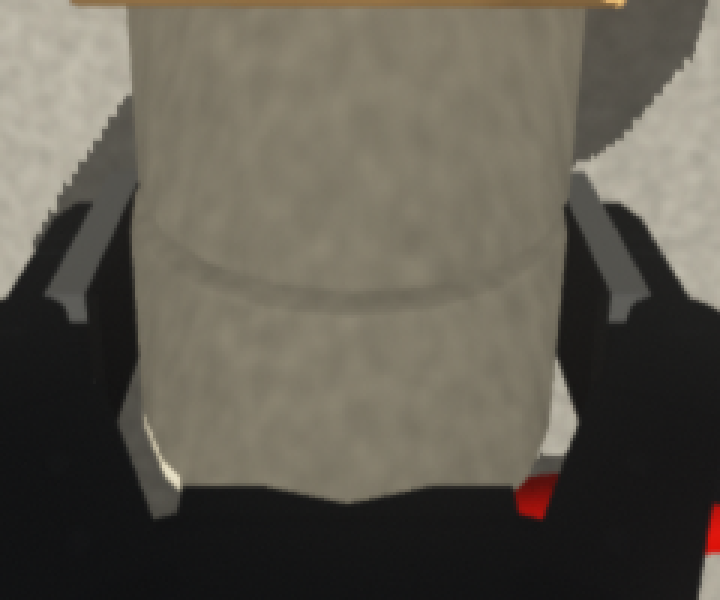

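Call:
carry_out([
  [0.014,0.002,0,0,0,0,0],
  [0,0,0,0,0,0,0],
])

```text
t: 40.95
tool_pos: [0.61, -0.2346, 0.1061]
tool_rot: [-3.133, -0.234, 0.004]
contact_force: [-6.2, -0.2, 0.8]
opening: 0.062
```

Call:
carry_out([
  [0.01,0.0015,0,0,0,0,0],
  [0,0,0,0,0,0,0],
])

```text
t: 41.15
tool_pos: [0.61, -0.2346, 0.106]
tool_rot: [-3.133, -0.234, 0.005]
contact_force: [-7.4, -2.0, 1.8]
opening: 0.062
```

Call:
carry_out([
  [0.008,0.001,0,0,0,0,0],
  [0,0,0,0,0,0,0],
])

```text
t: 41.35
tool_pos: [0.61, -0.2346, 0.106]
tool_rot: [-3.133, -0.234, 0.006]
contact_force: [-8.5, -0.6, 1.8]
opening: 0.0619
```

Call:
carry_out([
  [0,0,0,0,0,0,0],
  [0,0,0,0,0,0,0],
  [0,0,0,0,0,0,0],
  [0,0,0,0,0,0,0],
  [0,0,0,0,0,0,0],
  [0,0,0,0,0,0,0],
])

```text
t: 41.95
tool_pos: [0.61, -0.2347, 0.1061]
tool_rot: [-3.133, -0.234, 0.006]
contact_force: [-7.1, -0.3, 1.8]
opening: 0.0619
```

Call:
carry_out([
  [0,0,0,0,0,0,0],
  [0,0,0,0,0,0,0],
  [0,0,0,0,0,0,0],
  [0,0,0,0,0,0,0],
  [0,0,0,0,0,0,0],
  [0,0,0,0,0,0,0],
])

```text
t: 42.55
tool_pos: [0.61, -0.2346, 0.106]
tool_rot: [-3.133, -0.234, 0.006]
contact_force: [-6.8, -1.2, 1.4]
opening: 0.0619
```

Call:
carry_out([
  [-0.036,-0.005,0,0,0,0,0],
  [0,0,-0.06,0,0,0,0],
  [0,0,-0.06,0,0,0,0],
  [0,0,-0.03,0,0,0,0],
  [0,0,0,0,0,0,0],
  [0,0,0,0,0,0,0.85],
  [0,0,0,0,0,0,1],
  [0,0,0,0,0,0,1],
  [0,0,0,0,0,0,1],
  [0,0,0,0,0,0,1],
])

```text
t: 43.55
tool_pos: [0.6107, -0.2345, 0.1026]
tool_rot: [3.133, 0.234, 0.001]
contact_force: [-0.5, 0.6, 0.6]
opening: 0.0854
```

Call:
carry_out([
  [0,0,0.3,0,0,0,1],
  [0,0,0.8,0,0,0,1],
  [0,0,1,0,0,0,1],
  [0,0,1,0,0,0,1],
  [0,0,1,0,0,0,1],
  [0,0.3,0,0,0,0,1],
  [0,0.8,0,0,0,0,1],
])

```text
t: 44.25
tool_pos: [0.6108, -0.2075, 0.2059]
tool_rot: [3.132, 0.23, 0.003]
contact_force: [-0.1, -0.3, -0.4]
opening: 0.0853
```

```bash
python3 - <<'E'
from h import *
state()
w=shot("wrist");cv2.imwrite("pics/w21.png",w["frame"]);np.save("w21.npy",w,allow_pickle=True)
E
```

```text
t 44.25 tcp [ 0.6108 -0.2075  0.2059] z [ 0.002 -0.001 -1.   ] y [ 0.1462 -0.9893  0.0011] F [-0.05 -0.27 -0.39] M [ 0.053 -0.    -0.032] op 0.0853 q [-0.44  0.11  1.59 -0.    1.44  0.98]
```

View pics/w21.png

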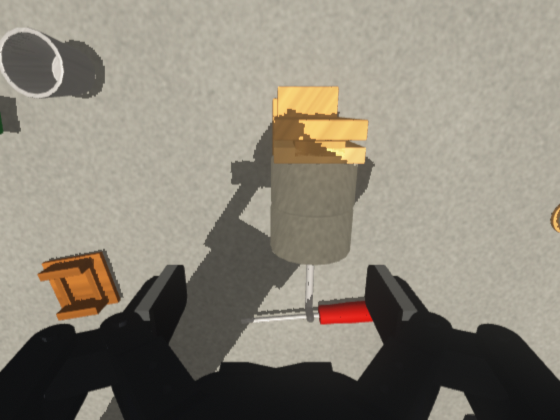

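Call:
carry_out([
  [0.06,1,0,0,0,-0.05,1],
  [0.06,1,0,0,0,-0.05,1],
  [0.06,1,0,0,0,-0.05,1],
  [0.06,1,0,0,0,-0.05,1],
  [0.06,1,0,0,0,-0.05,1],
  [0.06,1,0,0,0,-0.05,1],
  [0.06,1,0,0,0,-0.05,1],
  [0.06,1,0,0,0,-0.05,1],
  [0.06,1,0,0,0,0,1],
  [0.06,1,0,0,0,0,1],
  [0.06,1,0,0,0,0,1],
  [0.06,1,0,0,0,0,1],
])

```text
t: 45.5
tool_pos: [0.6268, 0.0951, 0.2026]
tool_rot: [-3.136, -0.172, 0.006]
contact_force: [-1.0, -0.5, -0.8]
opening: 0.0852
```

Call:
carry_out([
  [0.06,1,0,0,0,0,1],
  [0.06,1,0,0,0,0,1],
  [0.06,1,0,0,0,0,1],
  [0.06,1,0,0,0,0,1],
  [0.06,1,0,0,0,0,1],
  [0,0.14,0,0,0,0,1],
  [0,0,0,0,0,0,1],
  [0,0,0,0,0,0,1],
  [0,0,0,0,0,0,1],
])

```text
t: 46.4
tool_pos: [0.6357, 0.2206, 0.2046]
tool_rot: [3.137, 0.169, -0.001]
contact_force: [0.1, 0.2, -0.0]
opening: 0.0852
```

```bash
python3 - <<'E'
from h import *
state()
w=shot("wrist");cv2.imwrite("pics/w22.png",w["frame"]);np.save("w22.npy",w,allow_pickle=True)
c=w["frame"][140:280,200:350]; cv2.imwrite("pics/c22.png",cv2.resize(c,None,fx=4,fy=4,interpolation=cv2.INTER_CUBIC))
E
```

```text
t 46.4 tcp [0.6357 0.2206 0.2046] z [-0.001 -0.    -1.   ] y [ 1.077e-01 -9.942e-01  3.000e-04] F [ 0.09  0.24 -0.01] M [-0.009  0.018  0.027] op 0.0852 q [ 0.22  0.18  1.52 -0.    1.44  1.69]
```

View pics/c22.png

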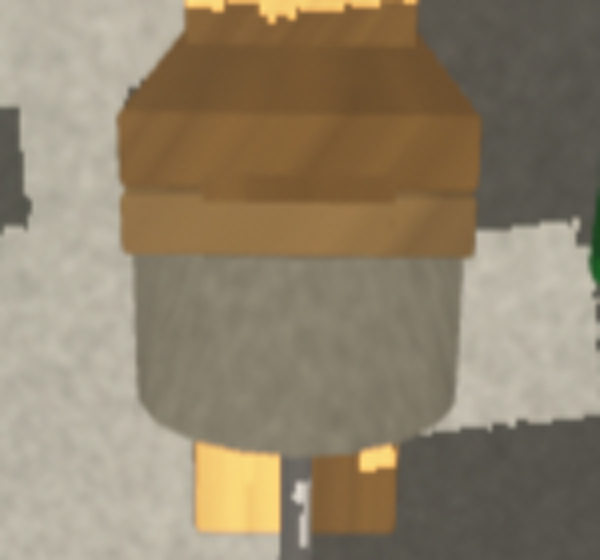

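Call:
carry_out([
  [0.06,0.007,-0.83,0,0,0,1],
  [0.02,0,-0.83,0,0,0,1],
  [0,0,-0.83,0,0,0,1],
  [0,0,-0.83,0,0,0,1],
  [0,0,-0.83,0,0,0,1],
  [0,0,0,0,0,0,1],
  [0,0,0,0,0,0,1],
  [0,0,0,0,0,0,0.5],
  [0,0,0,0,0,0,0],
  [0,0,0,0,0,0,0],
  [0,0,0,0,0,0,0],
  [0,0,0,0,0,0,0],
], grip_force=30)

```text
t: 47.65
tool_pos: [0.6391, 0.2217, 0.1027]
tool_rot: [-3.137, -0.171, -0.005]
contact_force: [1.7, -0.8, 3.6]
opening: 0.0619
```

```bash
python3 - <<'E'
from h import *
state()
E
```

```text
t 47.65 tcp [0.6391 0.2217 0.1027] z [ 0.003  0.    -1.   ] y [ 1.086e-01 -9.941e-01 -1.000e-04] F [ 1.66 -0.85  3.56] M [-0.081 -0.263 -0.071] op 0.0619 q [ 0.22  0.27  1.59 -0.    1.28  1.69]
```

Call:
carry_out([
  [0,0,0.138,0,0,0,0],
  [0,0,0.138,0,0,0,0],
  [0,0,0.138,0,0,0,0],
  [0,0,0.138,0,0,0,0],
  [0,0,0.138,0,0,0,0],
  [0,0,0.138,0,0,0,0],
  [0,0,0,0,0,0,0],
  [0,0,0,0,0,0,0],
  [0,0,0,0,0,0,0],
])

```text
t: 48.55
tool_pos: [0.6378, 0.2216, 0.1217]
tool_rot: [3.137, 0.171, -0.001]
contact_force: [0.8, 0.2, -0.9]
opening: 0.062
```

```bash
python3 - <<'E'
from h import *
state()
w=shot("wrist");c=w["frame"][200:400,160:400];cv2.imwrite("pics/w23.png",cv2.resize(c,None,fx=3,fy=3))
E
```

```text
t 48.55 tcp [0.6378 0.2216 0.1217] z [-0. -0. -1.] y [ 0.1085 -0.9941  0.    ] F [ 0.83  0.24 -0.92] M [-0.003  0.012  0.049] op 0.062 q [0.22 0.25 1.58 0.   1.31 1.69]
```

View pics/w23.png

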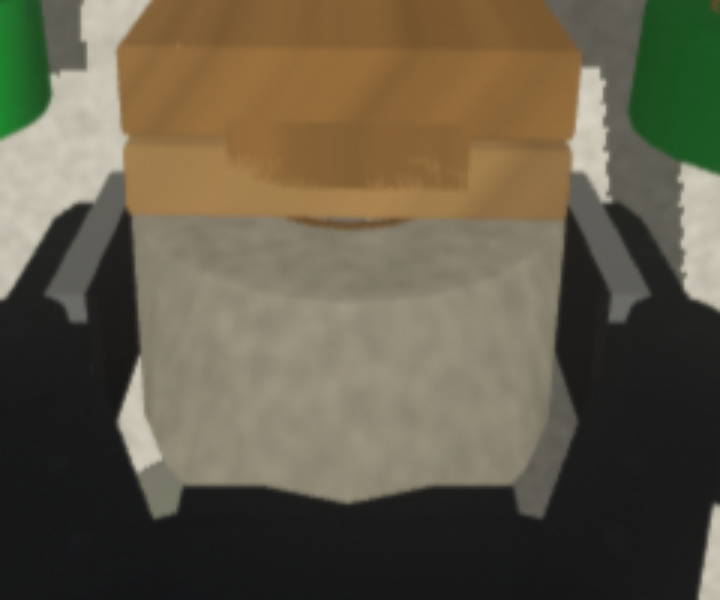

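Call:
carry_out([
  [-0.2,-0.022,0.03,0,0,0,0],
  [-0.3975,-0.0434,0,0,0,0,0],
  [-0.3975,-0.0434,0,0,0,0,0],
  [-0.3975,-0.0434,0,0,0,0,0],
  [-0.3975,-0.0434,0,0,0,0,0],
  [-0.3975,-0.0434,0,0,0,0,0],
  [-0.3975,-0.0434,0,0,0,0,0],
  [-0.3975,-0.0434,0,0,0,0,0],
  [-0.2,-0.022,0,0,0,0,0],
  [-0.12,-0.013,0,0,0,0,0],
  [-0.12,-0.013,0,0,0,0,0],
  [-0.12,-0.013,0,0,0,0,0],
])

```text
t: 49.8
tool_pos: [0.5495, 0.2119, 0.1228]
tool_rot: [-3.137, -0.171, -0.0]
contact_force: [-0.6, -0.3, -0.5]
opening: 0.062
```

Call:
carry_out([
  [-0.12,-0.013,0,0,0,0,0],
  [-0.12,-0.013,0,0,0,0,0],
  [-0.16,-0.017,0,0,0,0,0],
  [-0.16,-0.017,0,0,0,0,0],
  [-0.16,-0.017,0,0,0,0,0],
  [-0.2,-0.022,0,0,0,0,0],
  [-0.2,-0.022,0,0,0,0,0],
  [-0.2,-0.022,0,0,0,0,0],
  [-0.2,-0.022,0,0,0,0,0],
  [-0.2,-0.022,0,0,0,0,0],
  [-0.2,-0.022,0,0,0,0,0],
  [0,0,0,0,0,0,0],
])

```text
t: 51.0
tool_pos: [0.5008, 0.2067, 0.1226]
tool_rot: [3.137, 0.171, -0.0]
contact_force: [0.2, -0.3, -1.0]
opening: 0.0624
```

```bash
python3 - <<'E'
from h import *
state()
w=shot("wrist");cv2.imwrite("pics/w24.png",w["frame"]);np.save("w24.npy",w,allow_pickle=True)
E
```

```text
t 51.0 tcp [0.5008 0.2067 0.1226] z [-0. -0. -1.] y [ 0.1087 -0.9941  0.    ] F [ 0.16 -0.29 -0.95] M [ 0.011 -0.045 -0.017] op 0.0624 q [ 0.25 -0.05  1.91  0.    1.29  1.72]
```

View pics/w24.png

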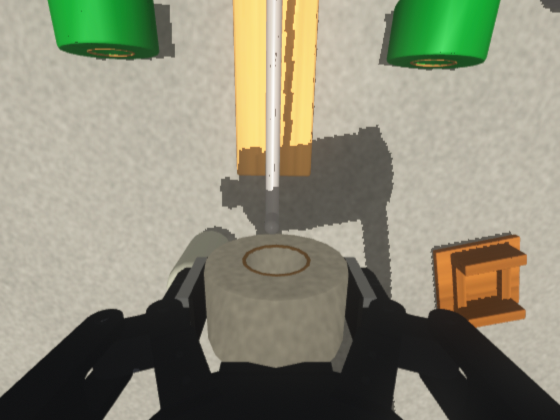

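Call:
carry_out([
  [-0.3,-0.4,0.1,0,0,0.2,0],
  [-0.24,-1,0.1,0,0,0.26,0],
  [-0.24,-1,0,0,0,0.26,0],
  [-0.24,-1,0,0,0,0.26,0],
  [-0.24,-1,0,0,0,0.26,0],
  [-0.24,-1,0,0,0,0.26,0],
  [-0.24,-1,0,0,0,0.26,0],
  [-0.24,-1,0,0,0,0.28,0],
  [0,-0.38,0,0,0,0,0],
  [0,0,0,0,0,0,0],
  [0,0,0,0,0,0,0],
])

```text
t: 52.15
tool_pos: [0.4523, 0.0126, 0.1278]
tool_rot: [-3.103, -0.488, -0.001]
contact_force: [0.0, 0.2, -0.7]
opening: 0.0622
```

```bash
python3 - <<'E'
from h import *
w=np.load("w24.npy",allow_pickle=True).item(); Ti=np.linalg.inv(w["_T"])
X=atz(w,(276,260.3),w["_T"][2,3]+.0217); print("face",(Ti@np.r_[X,1])[:2])
v=np.load("w10.npy",allow_pickle=True).item(); Tj=np.linalg.inv(v["_T"])
X=atz(v,(276,263.5),v["_T"][2,3]+.0241); print("face front roll",(Tj@np.r_[X,1])[:2])
c=w["frame"][220:370,190:370]; cv2.imwrite("pics/c24.png",cv2.resize(c,None,fx=4,fy=4,interpolation=cv2.INTER_CUBIC))
# cradle corners from w22 view etc
state()
w=shot("wrist");cv2.imwrite("pics/w25.png",w["frame"]);np.save("w25.npy",w,allow_pickle=True)
E
```

```text
face [0.01604533 0.00048978]
face front roll [0.01576574 0.00049619]
t 52.15 tcp [0.4523 0.0126 0.1278] z [ 0.     0.001 -1.   ] y [ 3.072e-01 -9.516e-01 -4.000e-04] F [ 0.03  0.23 -0.73] M [ 0.003 -0.01  -0.004] op 0.0622 q [-0.14 -0.29  2.11  0.    1.33  1.12]
```

View pics/w25.png

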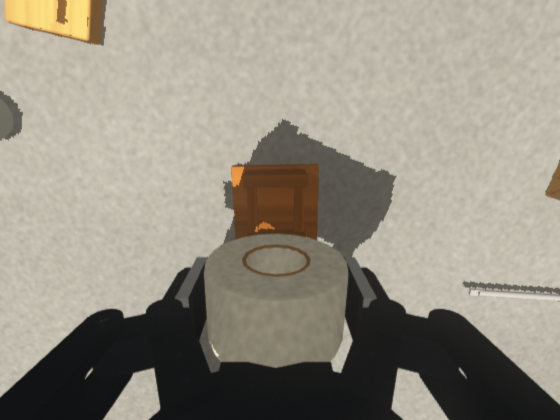

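View pics/c24.png

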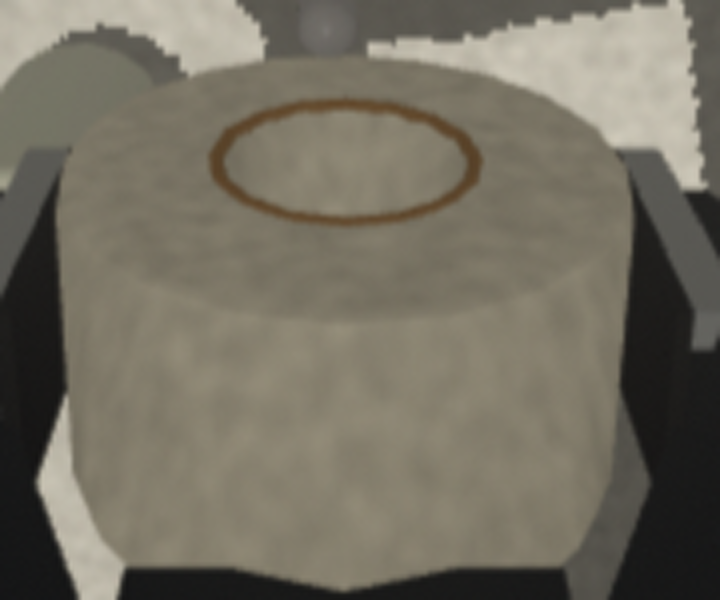

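```bash
python3 - <<'E'
from h import *
w=np.load("w25.npy",allow_pickle=True).item(); Ti=np.linalg.inv(w["_T"])
c=w["frame"][150:260,210:350]; cv2.imwrite("pics/c25.png",cv2.resize(c,None,fx=5,fy=5,interpolation=cv2.INTER_CUBIC))
for uv in ((232,165),(319,164.3)):
    X=atz(w,uv,.012); print(X[:2],(Ti@np.r_[X,1])[:2])
p=shot("top"); cv2.imwrite("pics/t25.png",cv2.resize(p["frame"][200:330,210:370],None,fx=5,fy=5,interpolation=cv2.INTER_CUBIC))
E
```

```text
[0.47323048 0.05736564] [ 0.03365336 -0.03607146]
[ 0.4961673  -0.01166353] [0.03427253 0.03666601]
```

View pics/c25.png

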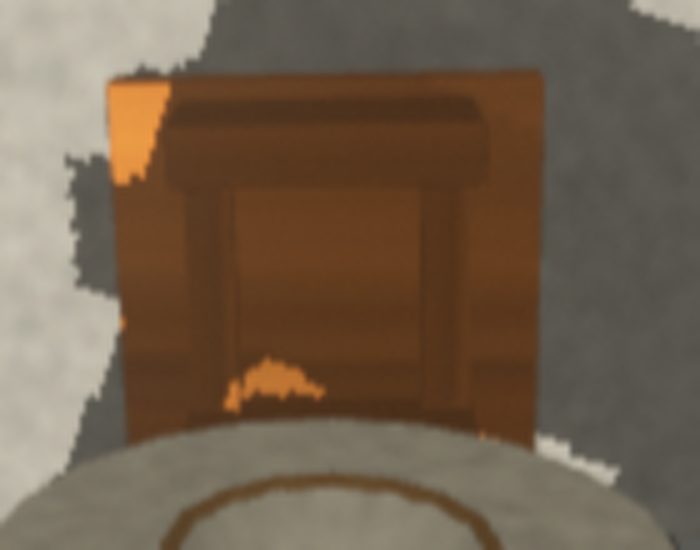

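Call:
carry_out([
  [0,0,-0.78,0,0,0.03,0],
  [0,0,-0.78,0,0,0.03,0],
  [0,0,-0.78,0,0,0,0],
  [0,0,-0.78,0,0,0,0],
  [0,0,0,0,0,0,0],
  [0,0,0,0,0,0,0],
])

```text
t: 52.85
tool_pos: [0.4519, 0.0128, 0.0497]
tool_rot: [-3.101, -0.5, 0.001]
contact_force: [0.3, 0.2, -0.3]
opening: 0.0617
```

```bash
python3 - <<'E'
from h import *
state()
w=shot("wrist"); Ti=np.linalg.inv(w["_T"]);np.save("w26.npy",w,allow_pickle=True)
c=w["frame"][200:370,180:380]; cv2.imwrite("pics/c26.png",cv2.resize(c,None,fx=3.5,fy=3.5,interpolation=cv2.INTER_CUBIC))
q=shot("scene"); c=q["frame"][160:260,250:370]; cv2.imwrite("pics/s26.png",cv2.resize(c,None,fx=5,fy=5,interpolation=cv2.INTER_CUBIC))
T=w["_T"]
print(proj(w,np.array([(T@[x,0,0,1])[:2].tolist()+[.036] for x in (.020,.022,.030,.032,.031)])), proj(w,(T@[.0165,0,-.0217-.031,1])[:3]))
E
```

```text
t 52.85 tcp [0.4519 0.0128 0.0497] z [-0.001  0.    -1.   ] y [ 3.144e-01 -9.493e-01 -5.000e-04] F [ 0.31  0.2  -0.31] M [0.011 0.03  0.022] op 0.0617 q [-0.14 -0.18  2.16  0.    1.17  1.11]
[[274.91245654 222.87129165]
 [274.9117248  219.35269071]
 [274.90874321 205.01564922]
 [274.90798385 201.3642536 ]
 [274.90836424 203.19336465]] [[274.53481504 301.90265689]]
```

View pics/c26.png

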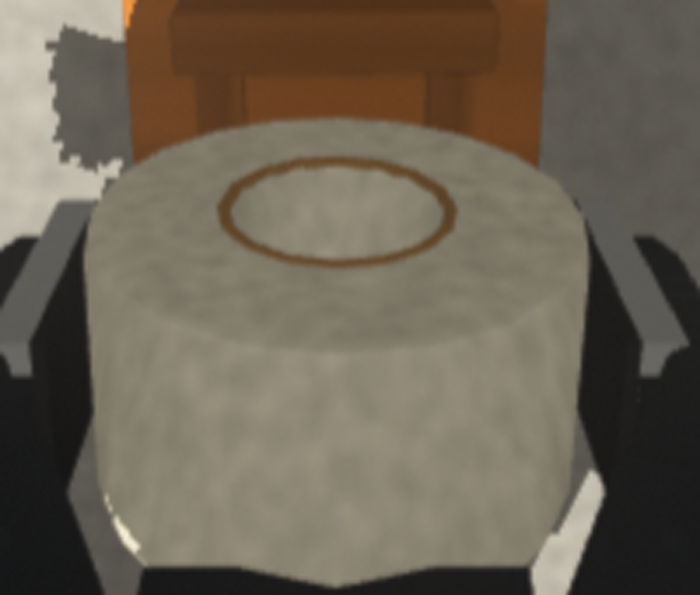

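View pics/s26.png

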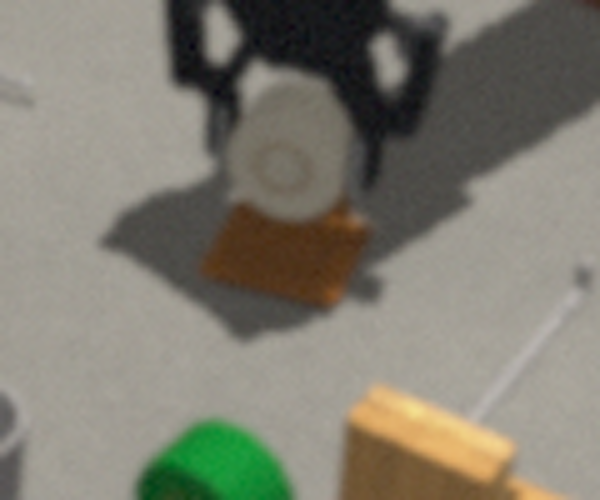

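Call:
carry_out([
  [0,0,-0.1,0,0,0,0],
  [0,0,-0.1,0,0,0,0],
  [0,0,-0.08,0,0,0,0],
  [0,0,-0.04,0,0,0,0],
  [0,0,0,0,0,0,0],
])

```text
t: 53.45
tool_pos: [0.4518, 0.0122, 0.0415]
tool_rot: [-3.102, -0.499, 0.001]
contact_force: [0.1, 0.5, -0.3]
opening: 0.0616
```

Call:
carry_out([
  [0,0,-0.1,0,0,0,0],
  [0,0,-0.1,0,0,0,0],
  [0,0,-0.1,0,0,0,0],
  [0,0,-0.1,0,0,0,0],
  [0,0,-0.08,0,0,0,0],
  [0,0,0,0,0,0,0],
])

```text
t: 54.05
tool_pos: [0.4516, 0.0123, 0.0293]
tool_rot: [-3.102, -0.499, 0.001]
contact_force: [0.6, -0.3, -0.7]
opening: 0.062
```

Call:
carry_out([
  [0,0,-0.04,0,0,0,0],
  [0,0,-0.04,0,0,0,0],
  [0,0,0,0,0,0,0],
])

```text
t: 54.35
tool_pos: [0.4518, 0.0122, 0.0276]
tool_rot: [-3.102, -0.499, 0.0]
contact_force: [-0.5, 0.4, -0.2]
opening: 0.0623
```

Call:
carry_out([
  [0,0,-0.04,0,0,0,0],
  [0,0,-0.04,0,0,0,0],
  [0,0,0,0,0,0,0],
])

```text
t: 54.65
tool_pos: [0.4518, 0.0122, 0.0255]
tool_rot: [-3.102, -0.499, 0.0]
contact_force: [-0.2, -0.0, -0.5]
opening: 0.0616
```

Call:
carry_out([
  [0,0,-0.04,0,0,0,0],
  [0,0,0,0,0,0,0],
])

```text
t: 54.85
tool_pos: [0.4518, 0.0122, 0.0246]
tool_rot: [-3.102, -0.499, 0.0]
contact_force: [-0.4, -0.3, -1.3]
opening: 0.0621
```

Call:
carry_out([
  [0,0,-0.03,0,0,0,0],
  [0,0,0,0,0,0,0],
])

```text
t: 55.05
tool_pos: [0.452, 0.0122, 0.0241]
tool_rot: [3.102, 0.499, 0.0]
contact_force: [-0.9, 0.2, 0.6]
opening: 0.0617
```

Call:
carry_out([
  [0,0,0,0,0,0,0.8],
  [0,0,0,0,0,0,1],
  [0,0,0,0,0,0,1],
  [0,0,0,0,0,0,1],
  [0,0,0,0,0,0,1],
])

```text
t: 55.55
tool_pos: [0.4519, 0.0122, 0.024]
tool_rot: [3.102, 0.499, 0.0]
contact_force: [0.0, 0.3, -0.9]
opening: 0.0856
```

Call:
carry_out([
  [0,0,0.2,0,0,0,1],
  [0,0,0.6,0,0,0,1],
  [0,0,1,0,0,0,1],
  [0,0,1,0,0,0,1],
  [0,0,1,0,0,0,1],
  [0,0,1,0,0,0,1],
  [0,0,1,0,0,0,1],
  [0,0,0,0,0,0,1],
  [0,0,0,0,0,0,1],
])

```text
t: 56.45
tool_pos: [0.4521, 0.0122, 0.1694]
tool_rot: [3.101, 0.499, 0.002]
contact_force: [-0.1, -0.3, -0.1]
opening: 0.0855
```

```bash
python3 - <<'E'
from h import *
state()
w=shot("wrist");cv2.imwrite("pics/w27.png",w["frame"]);np.save("w27.npy",w,allow_pickle=True)
q=shot("scene"); cv2.imwrite("pics/s27.png",cv2.resize(q["frame"][120:320,130:430],None,fx=2.6,fy=2.6,interpolation=cv2.INTER_CUBIC))
E
```

```text
t 56.45 tcp [0.4521 0.0122 0.1694] z [ 0.001 -0.    -1.   ] y [ 3.134e-01 -9.496e-01  6.000e-04] F [-0.05 -0.26 -0.11] M [-0.015 -0.    -0.001] op 0.0855 q [-0.14 -0.34  2.07  0.    1.41  1.11]
```

View pics/w27.png

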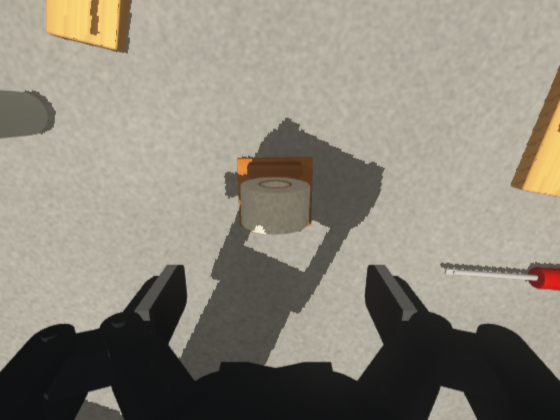

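View pics/s27.png

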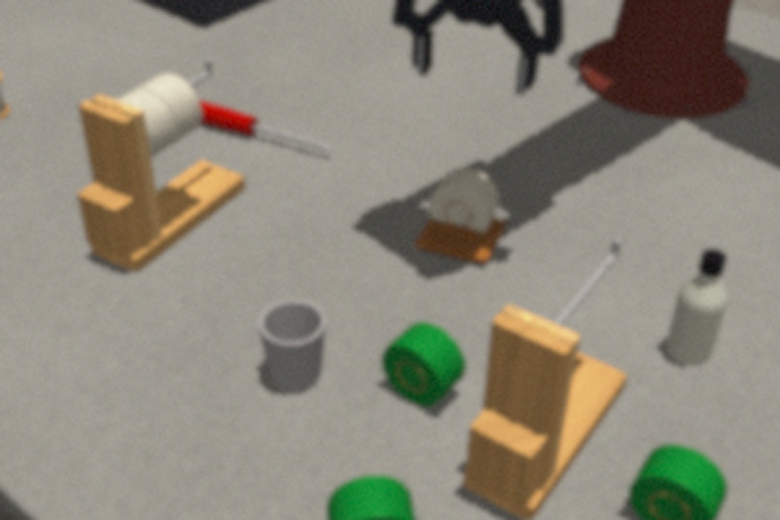

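```bash
python3 - <<'E'
from h import *
w=np.load("w27.npy",allow_pickle=True).item(); Ti=np.linalg.inv(w["_T"])
c=w["frame"][145:240,225:330]; cv2.imwrite("pics/c27.png",cv2.resize(c,None,fx=6,fy=6,interpolation=cv2.INTER_CUBIC))
for X in [[.0165-.018+.018,0,0]]: pass
cen=np.array([.4517-.001,.0122,.0455]); d=np.array([.9498,.313,0]); n=np.array([-.313,.9498,0])
for x in (-.018,.018): print("crown pred",proj(w,cen+d*x+[0,0,.031]))
print("sides pred",proj(w,cen+n*.031+d*.018),proj(w,cen-n*.031+d*.018), "cheek", proj(w,cen+d*.022+[0,0,-.0095]))
print("face ctr",proj(w,cen+d*.018))
E
```

```text
crown pred [[274.45037817 234.46242301]]
crown pred [[274.44089902 191.78439105]]
sides pred [[239.2253781  182.87966227]] [[309.8436381  182.92646921]] cheek [[274.56179109 176.21482772]]
face ctr [[274.53685621 182.9030673 ]]
```

View pics/c27.png

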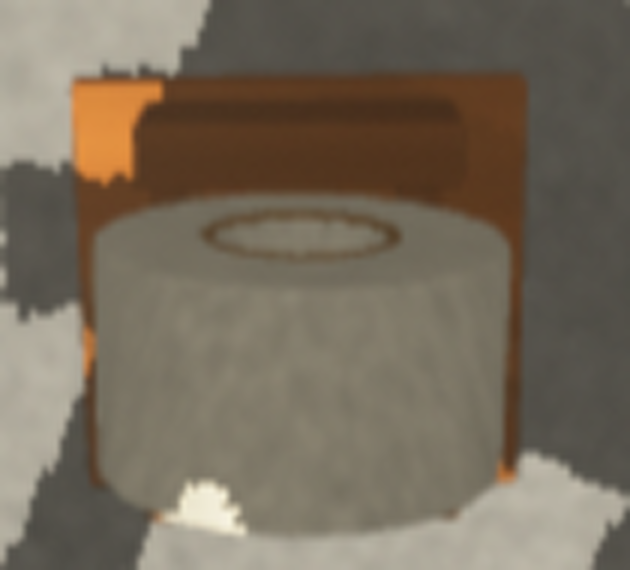

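```bash
python3 - <<'E'
from h import *
state(); print(ctrl.finish_job())
E
```

```text
t 56.55 tcp [0.4511 0.0123 0.1676] z [-0.002  0.    -1.   ] y [ 0.3134 -0.9496 -0.001 ] F [-0.17  0.38 -0.53] M [ 0.019 -0.003  0.037] op 0.0853 q [-0.14 -0.34  2.07  0.    1.41  1.11]
the job is handed in; nothing more can be done
None
```

I moved the front roll, then the middle roll, to the empty hook and pushed each home. I then stood the rear roll in the cradle and handed the job in at about 56.6 s. No verdict was reported.

- **Push on the front roll:** it was held against the board at about 7–8 N for 1.2 s. Most readings were a little under the 8 N you asked for.
- **Push on the middle roll:** it was held against the front roll for 1.2 s. The force started at 8.5 N and settled to about 7 N.
- **Rolls on the hook:** the last wrist picture of that hook and the final scene picture show both hanging tight against each other and the board.
- **Rear roll:** it rests on both chocks. Its face centre is within about 1 mm of where the calibration predicts, and its axis lines up with the cradle.
- **Forces:** the largest reading at the end of a move was about 8.5 N at the wrist while pushing, and under 2 N at the cradle. Nothing came close to 20 N, though force is only read at the end of each move.
- **Bystanders:** the glue bottle, screwdriver and steel pot were never touched. They look unmoved in the pictures, but I did not measure them. The green look-alikes were left alone.

After each hold I eased the push off and lowered the roll a few millimetres before opening the gripper. When I eased off the front roll, the reading still showed about 6 N just before release, so some push remained until the fingers opened. No check failed. The distance to the board and to the front roll, estimated from the pictures, came out 1–2 mm shorter than the contact felt by the arm, so I relied on the felt contact.

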